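# Hang a loaded specimen carrier on a spring balance

### The arm

A 7-joint arm with a two-finger parallel gripper is mounted at the origin on a cart in front of the work surface, level with it; the furniture and walls round the work are solid. World frame = base frame: x ahead of the robot, y to its left, z up, the work surface at z = 0. Lengths are in m, angles in degrees, forces in N, time in s.
With the tool pointing down it reaches from about 0.4 to 0.9 m from the base axis. Payload 5.5 kg.
Tool frame: the origin (TCP) lies at the very end of the fingers, on their centre line; the grasp point (between the pads) lies 19 mm behind it; z points along the fingers, x is the direction in which the jaws open and shut, and the axes are right-handed (so a half turn about z gives the same grasp; the last joint's range is limited). The gripper opens to 92 mm and grips with 3 to 60 N. Pads are 19 mm wide; open, the fingers measure 130 mm over their backs; the gripper's body (75 mm by 190 mm) begins 47 mm behind the grasp point.
Start: joints at [83.95, 28.699, -24.465, 88.831, 12.651, 65.22, -12.049], TCP at [0.234, -0.606, 0.206] pointing down, gripper open.
Joint ranges: [-164.97, 164.97], [-17.58, 116.51], [-87.97, 89.64], [11.32, 138.91], [-80.73, 260.73], [10.89, 115.49], [-147.41, 147.41]. Speed limits (degrees/s): [147.25, 147.25, 180, 180, 180, 180, 180].

### API

Orientations are given as a 3x3 rotation matrix whose columns are the frame's x, y, z axes.
In Python, from station import readout, grab_frame, get_calibration, workorder gives the robot as it stands.
- The arm moves only by the tool move_arm, never from a script. Its argument "steps" is a list that holds one entry, the list of rows, each a list of 7 numbers: the shift along the tool's x, y, z in cm, then the turn, a rotation vector about the tool's x, y, z in degrees, then the closure, from -1 (fully open) to 1 (shut). In form: [[[tx, ty, tz, rx, ry, rz, fingers], ...]]. A call has 1 to 10 rows; each row is the pose to reach, as a shift and turn from the pose measured when the call began, along the tool's axes at that moment; what a row does not reach only later rows make up. A row lasts 1/10 s, in which the tool goes at most 50 mm and 8.59 degrees, less where a joint would pass 70% of its speed; a pose out of reach is approached as far as the arm can. A call with a gripper value outside its range is refused whole. The fingers move at their own pace and stop on an object; "grip_force" is the grip in N (left out, the last holds). Time passes only in rows, so rows that repeat a pose let the fingers close. It gives the time, the measured TCP pose, the force and the opening at its end, in the units of the state.
- readout.read_state(): the state, without advancing time (a new reading comes with each control period).
- grab_frame(name): name is "scene" or "side" or "wrist"; returns (picture, depth): 480x640x3 uint8, blue, green, red; 480x640 float32, m along the optical axis (not along the pixel's ray), 0 where there is no reading.
- get_calibration(name): a dict with "fov_y" (degrees; the focal length in pixels is half the picture's height over the tangent of half this angle, whatever the lens; pixels are square), "cx", "cy" (the principal point, pixels), "dist" ([k1, k2, p1, p2, k3] as OpenCV has them; the pictures are not rectified), "T" (4x4, takes a point from camera to world coordinates). Camera axes: x right, y down, z forward; pixel columns grow to the right and rows downward; lengths in m; the calibration is good to about 2 mm. A picture is of the moment at which its call begins: read the wrist's pose just before it. get_calibration takes no time and is no camera call; for the wrist camera it gives the pose at the moment of the call.
- workorder.hand_in(): hands the job in, once; it reports no verdict.
The state is a dict: "t": time; "joints": joint angles; "joint_vel": joint speeds; "joint_torque": joint torques, N m; "tcp_pos": TCP position; "eef_rot": TCP orientation; "force": force on the tool from outside, world axes, zero at the start; "wrist_torque": the same for the moment, N m; "opening": opening from 0.0 (shut) to 1.0 (fully open).
Only numpy, scipy, OpenCV 4.12 (cv2) and the standard library are available. Lean on these libraries where they do the work, as an engineer would, in place of code of your own. Each camera call takes 0.05 s, during which the arm holds its last target.

### The job

Take the white specimen carrier by its green fin and hang it by its hook in the middle of the spring balance's steel bar, hook lip behind the bar and tray in front. Keep it upright and let the spring take up the whole weight slowly, a few cm per second at most, before you let go, so that the bar neither jerks nor springs up or down on release and the carrier does not swing hard against it, and never press the bar to its bottom stop. Leave it hanging still and freely, and leave the loose bottles and the white cup where they are.

Things in the scene. Friction and masses are not known exactly. Their poses are not given: they have to be found in the camera images.
- carrier_fin (a point): Grip centre of the carrier's upright green fin: 10 mm thick (carrier's y), 36 mm long (x), mid-thickness and mid-length, 21 mm below the fin's top edge, 28 mm above the white arm bearing the fin (24 mm wide along y), 164 mm above the tray's flat bottom. About above the centre of mass (within 5 mm). Axes as the carrier's: z up, hook on the +x side.
- carrier_hook (a point): Middle of the hook's roof (underside): 45 mm to +x and 33 mm below carrier_fin. The roof closes a downward-open channel that goes over the bar: 16 mm wide along x, from back plate (-x) to lip (+x), 70 mm long along y; lip 5 mm thick, reaching 23 mm below the roof. 115 mm below it two rubber bumpers stand 1.5 mm proud of the back plate's rear.
- beam_top (a point): Middle of the top edge of the balance's steel bar, 210 mm above the bench unloaded; moves down with the bar. Bar 8 mm thick (x), 120 mm long (y), 30 mm high, a blue panel flush below it to 125 mm under the edge. Open space for the lip 27 mm deep behind it. z up, -x to the front where the tray hangs: a hung carrier's axes lie along these, leaning about 0.06 rad till its bumpers rest on the panel.
- weigh_beam (a joint): Travel of the sprung bar, m: 0 at the top (unloaded), grows downward in proportion to the load, bottom stop at 0.055. The bar with panel is carried by a soft spring, lightly damped; it never reaches the stop under the carrier's own weight (8 to 43 mm).
- balance: The spring balance: grey base plate 150 x 110 x 12 mm, aluminium column at the rear (+x) up to 192 mm above the bench, fixed to the bench; origin on the bench, straight below the middle of the bar. A carrier just touching the unloaded bar has its bottom 67 mm above the base plate.
- carrier: White specimen carrier: tray 80 (x) x 110 (y) x 32 mm holding an orange-lidded cup and two capped tubes, fixed in it; back plate on its +x side up to the hook. Origin at the centre of the tray's underside. The weight, 2 to 9 N, differs from load to load and is not known beforehand; it lies about 45 mm in front (-x) of the hook.
- white_cup: Loose specimen cup with white lid, 52 mm across, 56 mm tall, bystander; origin at its underside.
- red_cap_bottle: Loose amber bottle with red cap, 31 mm across, 78 mm tall, bystander; origin at its underside.
- buffer_bottle: Loose white bottle with blue cap, 52 mm across, 120 mm tall, bystander; origin at its underside.

How it is judged (in metres and radians):
On the way, in this order (a step that is already met when the one before it is completed fails the run):
1. the carrier is lifted clear of the bench, its fin point more than 220 mm above the bench, not touching the balance (height (world z) of carrier_fin above 0.22 m and contact force between carrier and balance below 0.05 N), for 0.1 s.
2. the hook sits over the bar (within 10 mm across, 20 mm along, 6 mm in height) and the bar has begun to give, more than 2 mm (x of carrier_hook in the frame of beam_top between -0.01 and 0.01 m and y of carrier_hook in the frame of beam_top between -0.02 and 0.02 m and z of carrier_hook in the frame of beam_top below 0.006 m and value of joint weigh_beam above 0.002 m), for 0.1 s.
At the end, for the whole second after the job is handed in: The carrier hangs from the bar: hook roof on the bar's top edge (within 6 mm in height, 10 mm across the bar, 20 mm of the bar's middle), leaning less than 0.12 rad, the bar carried down 5 to 52 mm by its weight, all at rest (slower than 20 mm/s) (x of carrier_hook in the frame of beam_top between -0.01 and 0.01 m and y of carrier_hook in the frame of beam_top between -0.02 and 0.02 m and z of carrier_hook in the frame of beam_top between -0.006 and 0.006 m and angle between carrier's own z axis and vertical below 0.12 rad and value of joint weigh_beam between 0.005 and 0.052 m and linear speed of carrier below 0.02 m/s); the robot touches nothing.
It fails at once if the bar, once more than 5 mm down, jerks: it moves up or down faster than 0.07 m/s (value of joint weigh_beam above 0.005 m and (velocity of joint weigh_beam above 0.07 m/s or velocity of joint weigh_beam below -0.07 m/s)).
It fails at once if the bar is pressed to its bottom stop (beyond 53 mm) (value of joint weigh_beam above 0.053 m).
It fails at once if the carrier is pressed or knocked against the balance with more than 30 N (contact force between carrier and balance above 30 N).
It fails at once if the carrier is tipped more than 0.35 rad (angle between carrier's own z axis and vertical above 0.35 rad).
It fails at once if a loose bottle or the white cup is moved more than 25 mm (distance of any of white_cup, red_cap_bottle, buffer_bottle from where it was at the start of the episode above 0.025 m).
It also fails if it takes over 58 s, if anything falls off the work surface, if the arm or the gripper's body presses on something with over 40 N, if the wrist force passes 120 N, or if a joint passes its speed limit or range.

## Working session

There is one attempt and no reset: what is moved stays moved. The work goes in short steps, Python scripts to look and compute and a tool call to move; the robot and the scene stay as the last step left them, time stands still between calls to the robot, and variables do not carry over. Pictures are saved under pics/ and viewed, and the job is handed in when it is done.

Besides the shell and the picture viewer there is one more tool, called after "Request:" as name([rows], argument=value, ...), one row to a line, values as JSON. move_arm: Moves the arm, as the interface text tells. Its arguments: {"type":"object","properties":{"steps":{"type":"array"},"grip_force":{"type":"number"}},"required":["steps"]}

```bash
ls; mkdir -p pics; cat > h.py <<'E'
import numpy as np, cv2
from station import readout, grab_frame, get_calibration, workorder
def K(c):
    f=240/np.tan(np.radians(c["fov_y"])/2); return np.array([[f,0,c["cx"]],[0,f,c["cy"]],[0,0,1]])
def shot(n,fn):
    c=get_calibration(n); p,d=grab_frame(n); cv2.imwrite(f'pics/{fn}.png',p); np.savez(f'pics/{fn}.npz',p=p,d=d,T=c["T"],K=K(c),dist=np.array(c["dist"],float))
    return c
def world(fn):
    z=np.load(f'pics/{fn}.npz'); d=z['d']; v,u=np.mgrid[0:480,0:640]
    n=cv2.undistortPoints(np.stack([u,v],-1).reshape(-1,1,2).astype(np.float64),z['K'],z['dist']).reshape(480,640,2)
    P=np.dstack([n[...,0]*d,n[...,1]*d,d]); W=P@z['T'][:3,:3].T+z['T'][:3,3]; W[d==0]=np.nan
    return W,z['p']
E
python3 - <<'E'
from h import *
np.set_printoptions(precision=4,suppress=True)
for n in("scene","side","wrist"):
    c=shot(n,n+"0"); print(n,c["fov_y"],c["dist"],c["T"])
s=readout.read_state(); print(s)
E
```

```text
pics
scene 48.966199928631795 [0.0299 0.     0.     0.     0.    ] [[-0.7526 -0.4628  0.4685  0.0725]
 [-0.6585  0.528  -0.5362  0.3701]
 [ 0.0008 -0.712  -0.7021  0.8496]
 [ 0.      0.      0.      1.    ]]
side 52.46015279656632 [-0.0961  0.      0.      0.      0.    ] [[-0.873  -0.2288  0.4308  0.1313]
 [-0.4878  0.4139 -0.7686  0.6126]
 [-0.0025 -0.8811 -0.4729  0.6081]
 [ 0.      0.      0.      1.    ]]
wrist 70.18068926732889 [-0.0524  0.      0.      0.      0.    ] [[ 0.3603 -0.9049 -0.2265  0.2948]
 [-0.9328 -0.3498 -0.0866 -0.5831]
 [-0.0009  0.2425 -0.9701  0.3836]
 [ 0.      0.      0.      1.    ]]
{'t': 0.15, 'joints': array([ 83.9502,  28.7438, -24.4547,  88.877 ,  12.6505,  65.2192,
       -12.0509]), 'joint_vel': array([ 0.042 , -0.0824, -0.0065, -0.1635,  0.0009, -0.0497,  0.0732]), 'joint_torque': array([ -0.0061, -56.711 ,  -5.8249, -27.9458,  -0.0687,   0.0265,
         0.0001]), 'tcp_pos': array([ 0.2341, -0.6058,  0.2049]), 'eef_rot': array([[ 0.3605, -0.9328, -0.0005],
       [-0.9328, -0.3605,  0.0014],
       [-0.0015, -0.0001, -1.    ]]), 'force': array([-0.2708, -0.4919, -0.1926]), 'wrist_torque': array([ 0.0493, -0.0102,  0.0436]), 'opening': 0.9964708002470396}
```

View pics/scene0.png

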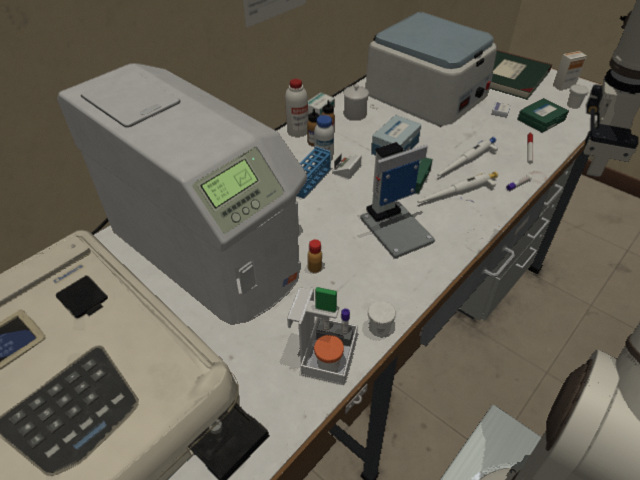

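View pics/side0.png

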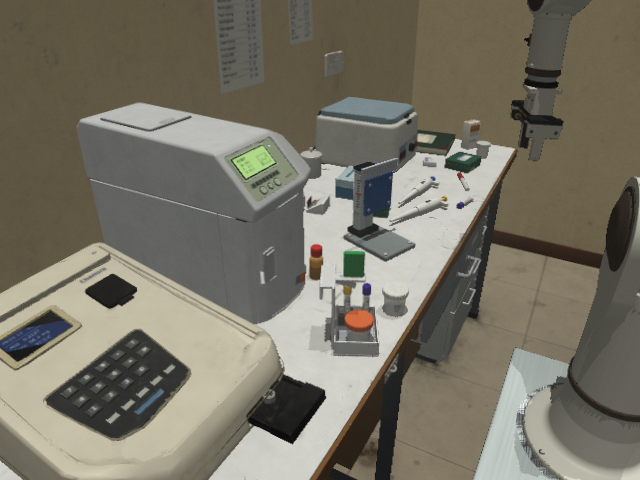

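View pics/wrist0.png

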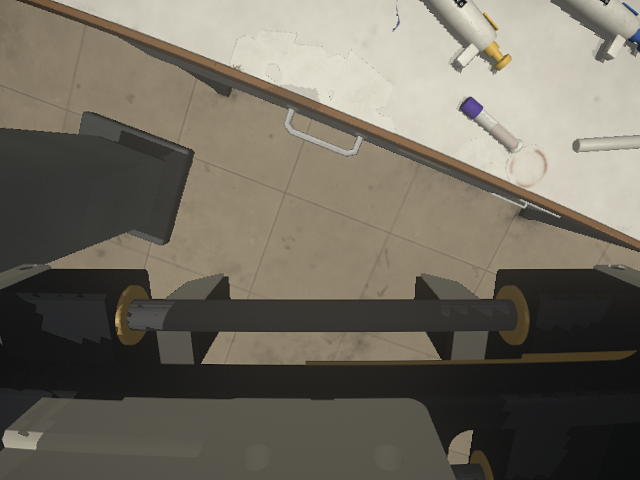

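The scene view shows the carrier (green fin at 326,299), the balance (blue panel ~398,185), the red-cap bottle (315,256) and the white cup (381,318). I'll enlarge these and measure.

```bash
python3 - <<'E'
from h import *
np.set_printoptions(precision=4,suppress=True)
p=cv2.imread('pics/scene0.png'); a=cv2.resize(p[270:390,270:410],None,fx=5,fy=5,interpolation=cv2.INTER_CUBIC);cv2.imwrite('pics/c1.png',a)
b=cv2.resize(p[130:260,340:460],None,fx=4.6,fy=4.6,interpolation=cv2.INTER_CUBIC);cv2.imwrite('pics/c2.png',b)
for fn in('scene0','side0'):
    W,p=world(fn); h=cv2.cvtColor(p,cv2.COLOR_BGR2HSV).astype(int)
    H,S,V=h[...,0],h[...,1],h[...,2]
    # green fin
    m=(H>50)&(H<80)&(S>120)&(W[...,2]>0.08)&(W[...,2]<.25)
    m[:, :250]=0; m[:, 400:]=0
    print(fn,m.sum()); 
    for lab,mm in(('green',m),('blue',(H>100)&(H<125)&(S>90)&(W[...,2]>0.07)&(W[...,2]<.25)&(W[...,1]>-.6))):
        mm=mm.copy(); mm[:,:330 if lab=='blue' else 250]=0; mm[:,430:]=0
        q=W[mm]; 
        if len(q)<10: continue
        print(lab,len(q),np.percentile(q,[2,50,98],axis=0))
        c=q-np.median(q,0); k=np.linalg.norm(c,axis=1)<.1; 
        rect=cv2.minAreaRect(q[k][:,:2].astype(np.float32)*1000); print(rect)
        u,s,vt=np.linalg.svd(c[k]-c[k].mean(0),full_matrices=False); print(vt)
E
```

```text
scene0 396
green 396 [[ 0.4152 -0.0468  0.1426]
 [ 0.4289 -0.0384  0.1693]
 [ 0.4437 -0.0305  0.187 ]]
((430.4993591308594, -39.911659240722656), (33.316287994384766, 10.205660820007324), 24.76189422607422)
[[-0.0614  0.0317 -0.9976]
 [ 0.8884  0.4573 -0.0402]
 [ 0.4549 -0.8888 -0.0562]]
blue 1091 [[ 0.5205 -0.4412  0.0918]
 [ 0.5368 -0.3977  0.1375]
 [ 0.554  -0.3597  0.1802]]
((536.4288330078125, -400.845703125), (92.51048278808594, 10.56148910522461), 68.73026275634766)
[[ 0.1132  0.2868 -0.9513]
 [ 0.3397  0.8886  0.3083]
 [ 0.9337 -0.3581  0.0032]]
side0 76
green 76 [[ 0.415  -0.0469  0.1763]
 [ 0.4305 -0.038   0.1855]
 [ 0.4426 -0.0302  0.1871]]
((428.5382385253906, -39.81533432006836), (31.061811447143555, 12.159433364868164), 31.547489166259766)
[[-0.8905 -0.4536  0.036 ]
 [ 0.387  -0.7134  0.5842]
 [ 0.2393 -0.5341 -0.8108]]
blue 870 [[ 0.5182 -0.4385  0.0904]
 [ 0.5347 -0.3962  0.1368]
 [ 0.5513 -0.3582  0.1805]]
((533.5564575195312, -399.6854248046875), (93.0454330444336, 10.845294952392578), 67.02182006835938)
[[ 0.003   0.0006 -1.    ]
 [ 0.3583  0.9336  0.0016]
 [ 0.9336 -0.3583  0.0026]]
```

View pics/c1.png

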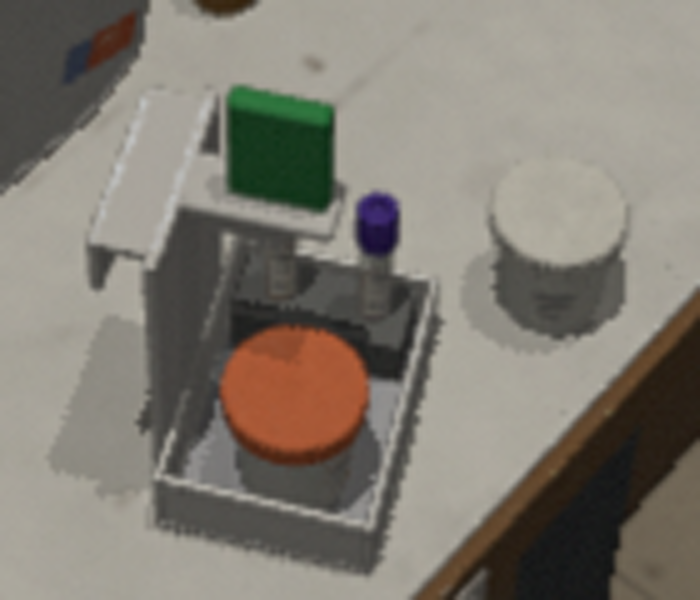

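View pics/c2.png

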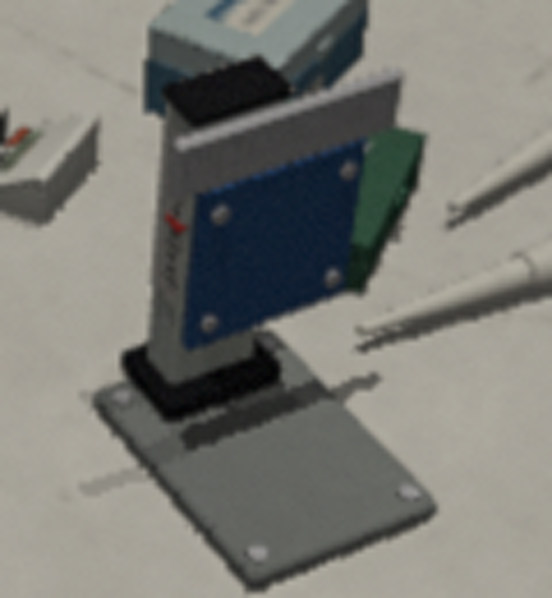

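```bash
python3 - <<'E'
from h import *
np.set_printoptions(precision=4,suppress=True)
def stats(name,q): print(name,len(q),np.percentile(q,[1,50,99],axis=0).tolist() if 0 else np.percentile(q,[2,50,98],axis=0).round(4).tolist())
for fn in('scene0','side0'):
    W,p=world(fn); h=cv2.cvtColor(p,cv2.COLOR_BGR2HSV).astype(int);H,S,V=[h[...,i] for i in range(3)]
    X,Y,Z=W[...,0],W[...,1],W[...,2]
    g=(H>50)&(H<80)&(S>100)&(Z>.1)&(Z<.22)&(abs(X-.43)<.05)&(abs(Y+.04)<.05)
    print(fn)
    a=np.radians(27.2); ex=np.array([np.cos(a),np.sin(a)]); ey=np.array([-ex[1],ex[0]])
    q=W[g&(Z>.183)]; stats('fin top',q)
    r=q[:,:2]@np.array([ex,ey]).T; print(' carrier axes ranges',r.min(0),r.max(0), 'mid',((r.min(0)+r.max(0))/2)@np.array([ex,ey]), cv2.minAreaRect((q[:,:2]*1000).astype(np.float32)))
    if g.sum(): print(' top z',np.nanmax(Z[g]))
    # carrier region pts
    near=(np.hypot(X-.43,Y+.04)<.16)
    for lab,m in(('orange',near&(H<12)&(S>120)&(Z>.03)),('purple',near&(H>120)&(H<150)&(S>80)&(Z>.03)),):
        if m.sum(): stats(lab,W[m])
    m=near&(Z>.2); print('near high',m.sum()); m2=(np.hypot(X-.43,Y+.04)<.3)&(Z>.15); stats('hi .3',W[m2]); print(' min dist of z>.2', np.nanmin(np.hypot(X-.43,Y+.04)[(Z>.2)&(Z<.6)]))
    # bar
    a=np.radians(-21.0); bx=np.array([np.cos(a),np.sin(a)]); by=np.array([-bx[1],bx[0]])
    m=(np.hypot(X-.536,Y+.40)<.09)&(Z>.187)&(Z<.225)&(S<60); q=W[m]; stats('bar',q)
    r=np.c_[(q[:,:2]-[.536,-.4])@np.array([bx,by]).T,q[:,2]]
    k=abs(r[:,0]+.002)<.012; print(np.percentile(r[k],[1,50,99],axis=0)); 
    t=r[k&(r[:,2]>.207)]; print('top',len(t), t.min(0),t.max(0), np.median(t,0))
    f=r[k&(r[:,2]<.204)&(r[:,2]>.185)]; print('front',len(f),np.polyfit(f[:,1],f[:,0],1), 'y',f[:,1].min(),f[:,1].max())
    b=W[(H>100)&(H<125)&(S>90)&(Z>.07)&(Z<.25)&(np.hypot(X-.536,Y+.40)<.08)]
    r=(b[:,:2]-[.536,-.4])@np.array([bx,by]).T; k=abs(r[:,0]+.004)<.006;print('panel',np.polyfit(r[k,1],r[k,0],1),r[k,1].min(),r[k,1].max())
    for lab,m in(('redcap',(H<8)&(S>120)&(Z>.05)&(Z<.1)&(abs(X-.55)<.15)&(abs(Y+.05)<.15)),('whitecup',(np.hypot(X-.35,Y+.1)<.12)&(Z>.05)&(Z<.06))):
        if m.sum(): stats(lab,W[m])
    m=(Z>.1)&(X>.2)&(X<.9)&(Y<-.15)&(Y>-.7); stats('obst',W[m])
E
```

```text
scene0
fin top 94 [[0.4164, -0.0499, 0.1831], [0.4306, -0.04, 0.1852], [0.4446, -0.0316, 0.1881]]
 carrier axes ranges [ 0.3482 -0.2379] [ 0.3813 -0.2279] mid [ 0.4309 -0.0404] ((430.8328552246094, -40.162391662597656), (32.9178466796875, 9.536617279052734), 24.91078758239746)
 top z 0.18825621688094507
orange 676 [[0.3861, -0.0956, 0.0533], [0.4091, -0.0229, 0.0633], [0.5757, 0.0001, 0.0667]]
purple 77 [[0.4162, -0.0913, 0.0796], [0.4205, -0.0816, 0.0917], [0.4288, -0.0764, 0.0963]]
near high 2531
hi .3 18072 [[0.4441, -0.1549, 0.1575], [0.6164, -0.0219, 0.3001], [0.7168, 0.0467, 0.3568]]
 min dist of z>.2 0.13476800988449378
bar 825 [[0.5156, -0.452, 0.1874], [0.5472, -0.4065, 0.1953], [0.5979, -0.3468, 0.212]]
[[-0.0035 -0.0584  0.1872]
 [-0.0001  0.0035  0.2019]
 [ 0.0067  0.0584  0.2125]]
top 182 [-0.004 -0.061  0.207] [0.0083 0.0583 0.2142] [0.0011 0.0021 0.2104]
front 319 [ 0.0057 -0.0003] y -0.060317376861719126 0.05951704826364351
panel [-0.0028 -0.0005] -0.04537751245135502 0.045643756028078845
redcap 137 [[0.5761, -0.1959, 0.0611], [0.5845, -0.1824, 0.0773], [0.599, -0.111
[... 798 characters left out ...]
st of z>.2 0.13359701789998343
bar 508 [[0.5128, -0.4519, 0.1875], [0.5411, -0.4011, 0.1975], [0.5964, -0.345, 0.2125]]
[[-0.0053 -0.0599  0.1871]
 [-0.0022  0.0042  0.2009]
 [ 0.0048  0.0593  0.2127]]
top 116 [-0.0069 -0.0592  0.2071] [0.0065 0.0593 0.2133] [-0.0012  0.0024  0.2107]
front 247 [ 0.0067 -0.0022] y -0.06340153500446505 0.06206305413037137
panel [-0.0009 -0.0025] -0.04720601786750486 0.04610014429694803
redcap 125 [[0.5738, -0.1957, 0.0553], [0.5822, -0.1787, 0.0748], [0.5945, -0.1162, 0.0808]]
whitecup 498 [[0.3628, -0.1727, 0.0505], [0.3901, -0.1386, 0.0563], [0.4523, -0.0001, 0.0593]]
obst 6727 [[0.2017, -0.6537, 0.1089], [0.2463, -0.5638, 0.3632], [0.5966, -0.3467, 0.5712]]
```

```bash
python3 - <<'E'
from h import *
np.set_printoptions(precision=3,suppress=True)
for fn in('scene0','side0'):
    W,p=world(fn);W=W.reshape(-1,3); a=np.radians(27.2);c,s=np.cos(a),np.sin(a)
    d=W[:,:2]-[.4297,-.0401]; x=d@[c,s]; y=d@[-s,c]; m=(W[:,2]>.19)&(W[:,2]<.6)&(np.hypot(x,y)<.3)
    for lo in np.arange(-.2,.21,.04):
        k=m&(y>lo)&(y<lo+.04)
        if k.any(): print(lo.round(2),'min x',x[k].min(),W[k][x[k].argmin()])
    m=(W[:,2]>.1)&(W[:,2]<.5)&(W[:,0]>.3)&(W[:,0]<.9)&(W[:,1]<-.1)&(W[:,1]>-.6)
    b=np.unique((W[m]*[20,20,0]).round(),axis=0); 
    print({tuple((q[:2]/20).round(2).tolist()):W[m][np.all((W[m][:,:2]*20).round()==q[:2],axis=1),2].max().round(2).item() for q in b})
E
```

```text
-0.2 min x 0.08331602356090534 [ 0.589 -0.167  0.262]
-0.16 min x 0.0868616941798357 [ 0.58  -0.143  0.268]
-0.12 min x 0.09244708155871054 [ 0.566 -0.103  0.269]
-0.08 min x 0.11324622890832493 [ 0.567 -0.059  0.271]
-0.04 min x 0.13356174439588359 [ 0.566 -0.013  0.268]
0.0 min x 0.15366541051603 [0.566 0.031 0.271]
{(0.5, -0.45): 0.21, (0.5, -0.4): 0.21, (0.55, -0.45): 0.21, (0.55, -0.4): 0.21, (0.55, -0.35): 0.21, (0.55, -0.15): 0.27, (0.55, -0.1): 0.28, (0.6, -0.45): 0.2, (0.6, -0.4): 0.2, (0.6, -0.15): 0.32, (0.6, -0.1): 0.34, (0.65, -0.15): 0.35, (0.65, -0.1): 0.36, (0.7, -0.15): 0.35, (0.7, -0.1): 0.36, (0.75, -0.15): 0.35, (0.75, -0.1): 0.36, (0.8, -0.5): 0.12, (0.8, -0.15): 0.35, (0.8, -0.1): 0.36, (0.85, -0.5): 0.12, (0.85, -0.15): 0.36, (0.85, -0.1): 0.37, (0.9, -0.6): 0.11, (0.9, -0.55): 0.11, (0.9, -0.15): 0.36, (0.9, -0.1): 0.37}
-0.2 min x 0.0824002375807333 [ 0.584 -0.161  0.262]
-0.16 min x 0.0850546458447986 [ 0.577 -0.14   0.268]
-0.12 min x 0.09205000542826394 [ 0.565 -0.102  0.271]
-0.08 min x 0.11089871436365537 [ 0.564 -0.058  0.27 ]
-0.04 min x 0.13142972353268342 [ 0.564 -0.013  0.266]
0.0 min x 0.15163221411368477 [0.564 0.031 0.269]
{(0.5, -0.45): 0.21, (0.5, -0.4): 0.21, (0.55, -0.45): 0.21, (0.55, -0.4): 0.21, (0.55, -0.35): 0.21, (0.55, -0.15): 0.27, (0.55, -0.1): 0.28, (0.6, -0.45): 0.2, (0.6, -0.4): 0.2, (0.6, -0.15): 0.33, (0.6, -0.1): 0.34, (0.65, -0.15): 0.34, (0.65, -0.1): 0.36, (0.7, -0.1): 0.36, (0.75, -0.1): 0.36, (0.8, -0.1): 0.36, (0.85, -0.1): 0.36, (0.9, -0.1): 0.37}
```

Request:
move_arm([
  [[-2, -2, -4, 0, 0, 0, -1], [-6, -5, -8, 0, 0, -1, -1], [-10, -9, -9, 0, 0, -2, -1], [-14, -12, -9, 0, 0, -3, -1], [-17, -15, -9, 0, 0, -4, -1], [-20, -18, -9, 0, 0, -5, -1], [-23, -21, -9, 0, 0, -6, -1], [-27, -24, -9, 0, 0, -6.1, -1], [-30, -27, -9, 0, 0, -6.1, -1], [-33, -29, -9, 0, 0, -6.1, -1]],
])

```text
t: 1.15
tcp_pos: [0.3866, -0.191, 0.2955]
eef_rot: [[0.459, -0.888, 0.0], [-0.888, -0.459, 0.001], [-0.001, -0.001, -1.0]]
force: [0.3, -0.8, 0.7]
opening: 0.999
```

```bash
cat >> h.py <<'E'
def goal(p,yaw):
    """tool pointing down, tool x at world yaw deg: give row numbers"""
    s=readout.read_state(); R=s['eef_rot']; d=R.T@(np.array(p)-s['tcp_pos'])*100
    a=np.radians(yaw); x=np.array([np.cos(a),np.sin(a),0]); z=np.array([0,0,-1.]); G=np.c_[x,np.cross(z,x),z]
    r=np.degrees(cv2.Rodrigues(R.T@G)[0].ravel())
    print('t',s['t'],'tcp',s['tcp_pos'],'yaw',np.degrees(np.arctan2(R[1,0],R[0,0])).round(2),'F',s['force'],'open',round(s['opening'],3)); print('j',s['joints']); print('row',d.round(2),r.round(2))
E
python3 - <<'E'
from h import *
np.set_printoptions(precision=4,suppress=True)
goal([.4297,-.0401,.29],-62.8)
E
```

```text
t 1.15 tcp [ 0.3866 -0.191   0.2955] yaw -62.65 F [ 0.3386 -0.7802  0.6517] open 0.999
j [ 66.0912   0.3896 -43.0017 111.1302   0.2276  68.6049 -39.6406]
row [-11.42 -10.76   0.57] [-0.03  0.05  0.15]
```

Request:
move_arm([
  [[-4, -4, 0.5, 0, 0, 0, -1], [-8, -7.5, 0.5, 0, 0, 0, -1], [-10.5, -10, 0.5, 0, 0, 0.1, -1], [-11.4, -10.8, 0.5, 0, 0, 0.1, -1], [-11.4, -10.8, 0.5, 0, 0, 0.1, -1], [-11.4, -10.8, 0.5, 0, 0, 0.1, -1]],
])

```text
t: 1.75
tcp_pos: [0.4297, -0.0409, 0.2905]
eef_rot: [[0.458, -0.889, -0.001], [-0.889, -0.458, 0.0], [-0.001, 0.0, -1.0]]
force: [0.2, -0.2, -1.0]
opening: 1.003
```

```bash
python3 - <<'E'
from h import *
np.set_printoptions(precision=4,suppress=True)
goal([.4297,-.0401,.29],-62.8)
shot('wrist','w1'); W,p=world('w1'); h=cv2.cvtColor(p,cv2.COLOR_BGR2HSV).astype(int);H,S,V=[h[...,i] for i in range(3)]
g=(H>50)&(H<80)&(S>100)&(W[...,2]>.1)&(W[...,2]<.22); q=W[g]; print(len(q))
t=q[q[:,2]>.182]; print(cv2.minAreaRect((t[:,:2]*1000).astype(np.float32)),t.mean(0))
E
```

```text
t 1.75 tcp [ 0.4297 -0.0409  0.2905] yaw -62.76 F [ 0.181  -0.189  -0.9832] open 1.003
j [ 55.4168   1.2748 -53.5098 111.2891   1.0761  67.9916 -61.2471]
row [-0.07 -0.04  0.05] [0.02 0.04 0.04]
8
((431.41522216796875, -43.385799407958984), (32.891197204589844, 5.23253059387207), 29.043664932250977) [ 0.4315 -0.0432  0.1839]
```

View pics/w1.png

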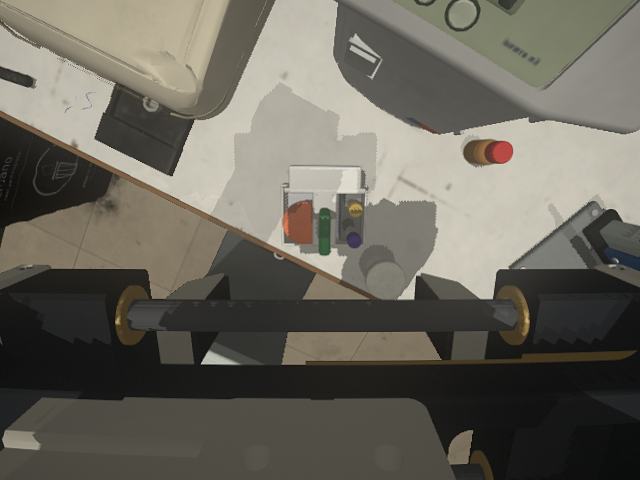

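Wrist view: fin top at about (324,213) with the jaws straddling it and centred. I'll refine the fin's position with a looser colour mask.

```bash
python3 - <<'E'
from h import *
np.set_printoptions(precision=4,suppress=True)
W,p=world('w1'); h=cv2.cvtColor(p,cv2.COLOR_BGR2HSV).astype(int);H,S,V=[h[...,i] for i in range(3)]
g=(H>45)&(H<85)&(S>100); g[:180]=0;g[270:]=0;g[:,:300]=0;g[:,350:]=0
q=W[g]; print(len(q),np.percentile(q,[2,50,98],axis=0))
t=q[q[:,2]>.175]; print(cv2.minAreaRect((t[:,:2]*1000).astype(np.float32)),t.mean(0))
cv2.imwrite('pics/w1c.png',cv2.resize(p[150:270,260:400],None,fx=5,fy=5))
E
```

```text
8 [[ 0.4165 -0.053   0.1825]
 [ 0.4318 -0.0432  0.184 ]
 [ 0.4468 -0.0341  0.1854]]
((431.41522216796875, -43.385799407958984), (32.891197204589844, 5.23253059387207), 29.043664932250977) [ 0.4315 -0.0432  0.1839]
```

View pics/w1c.png

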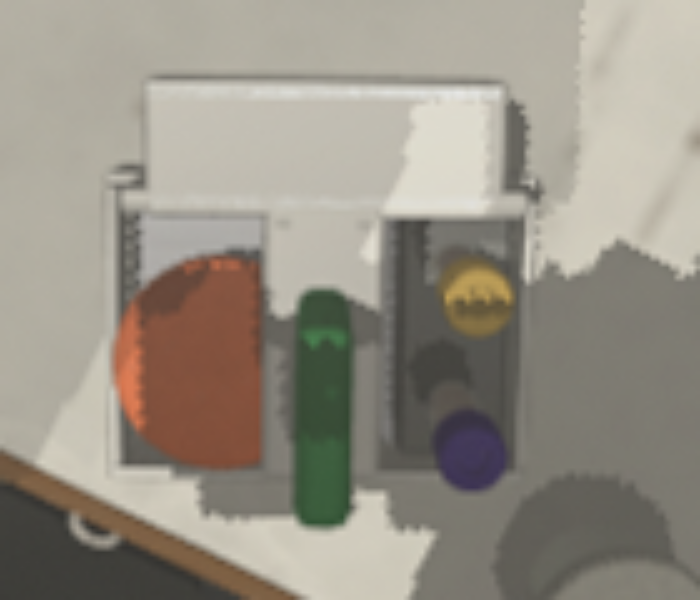

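```bash
python3 - <<'E'
from h import *
np.set_printoptions(precision=2,suppress=True)
z=np.load('pics/w1.npz'); T=np.linalg.inv(z['T']); a=np.radians(27.2); ex=np.array([np.cos(a),np.sin(a),0]);ey=np.array([-ex[1],ex[0],0])
c=np.array([.4297,-.0401,.185])
P=np.array([c+sx*.018*ex+sy*.005*ey for sx in(1,-1) for sy in(1,-1)]+[c])
u=cv2.projectPoints(P,cv2.Rodrigues(T[:3,:3])[0],T[:3,3],z['K'],z['dist'])[0].reshape(-1,2)
print(u, (u-[260,150])*5); print(z['d'][185:260:6,324])
E
```

```text
[[314.18 215.39]
 [326.07 215.4 ]
 [314.38 256.56]
 [325.93 256.56]
 [320.14 236.28]] [[270.88 326.95]
 [330.37 326.98]
 [271.89 532.79]
 [329.64 532.82]
 [300.7  431.4 ]]
[0.33 0.33 0.33 0.33 0.32 0.29 0.29 0.29 0.29 0.29 0.29 0.3  0.49]
```

```bash
python3 - <<'E'
from h import *
np.set_printoptions(precision=4,suppress=True)
goal([.4315,-.0420,.145],-62.8)
E
```

```text
t 1.8 tcp [ 0.4296 -0.0416  0.2904] yaw -62.86 F [ 0.7592 -0.8155 -0.2485] open 1.002
j [ 55.4613   1.281  -53.4629 111.2929   1.074   67.9897 -61.2533]
row [ 0.13 -0.15 14.54] [ 0.02  0.05 -0.06]
```

Request:
move_arm([
  [[0.2, -0.1, 3, 0, 0, 0, -1], [0.2, -0.1, 6, 0, 0, 0, -1], [0.2, -0.1, 9, 0, 0, 0, -1], [0.2, -0.1, 11.5, 0, 0, 0, -1], [0.2, -0.1, 13, 0, 0, 0, -1], [0.2, -0.1, 14, 0, 0, 0, -1], [0.2, -0.1, 14.5, 0, 0, 0, -1], [0.2, -0.1, 14.5, 0, 0, 0, -1], [0.2, -0.1, 14.5, 0, 0, 0, -1]],
], grip_force=25)

```text
t: 2.7
tcp_pos: [0.4319, -0.0432, 0.146]
eef_rot: [[0.456, -0.89, 0.0], [-0.89, -0.456, 0.0], [-0.0, -0.0, -1.0]]
force: [0.0, -0.1, 0.1]
opening: 0.999
```

```bash
python3 - <<'E'
from h import *
np.set_printoptions(precision=4,suppress=True)
goal([.4315,-.0420,.145],-62.8)
shot('scene','s2');shot('wrist','w2')
p=cv2.imread('pics/s2.png'); cv2.imwrite('pics/s2c.png',cv2.resize(p[200:380,230:430],None,fx=3.3,fy=3.3))
p=cv2.imread('pics/w2.png'); cv2.imwrite('pics/w2c.png',cv2.resize(p[100:360,180:460],None,fx=2.3,fy=2.3))
E
```

```text
t 2.7 tcp [ 0.4319 -0.0432  0.146 ] yaw -62.89 F [ 0.036  -0.1288  0.1031] open 0.999
j [ 48.2616  15.3214 -51.5954 121.1657  15.6146  50.2186 -75.3404]
row [-0.12 -0.02  0.1 ] [-0.02  0.   -0.09]
```

View pics/s2c.png

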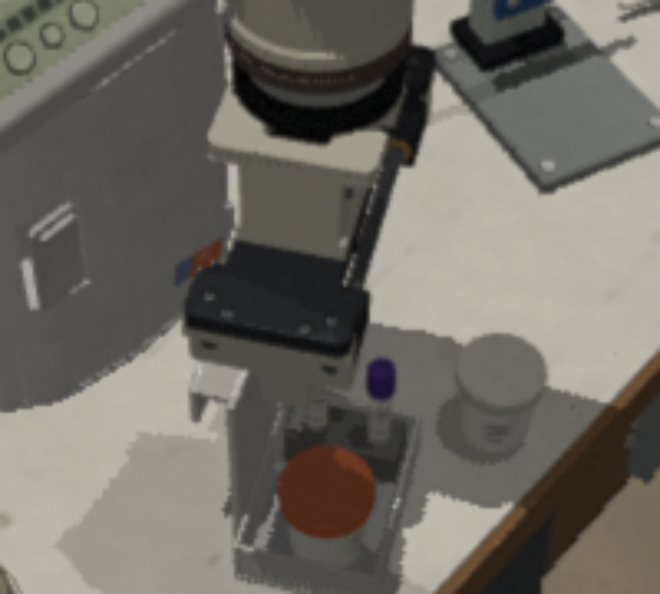

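View pics/w2c.png

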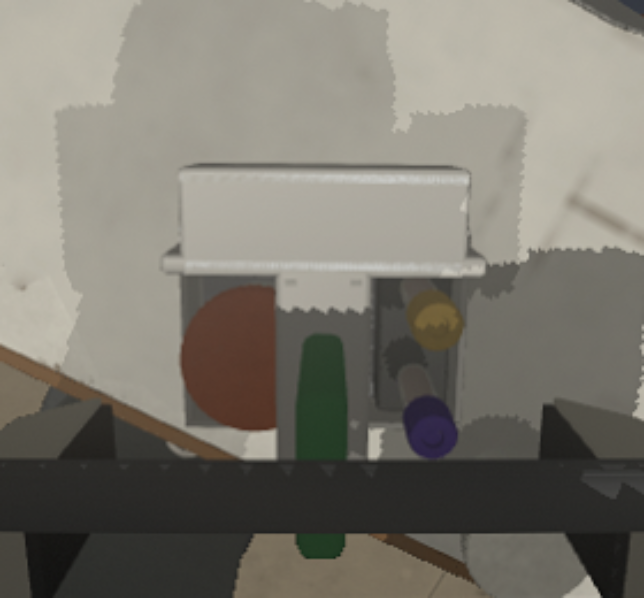

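Request:
move_arm([
  [[0, 0, 0, 0, 0, 0, 0.3], [0, 0, 0, 0, 0, 0, 0.6], [0, 0, 0, 0, 0, 0, 0.8], [0, 0, 0, 0, 0, 0, 1], [0, 0, 0, 0, 0, 0, 1], [0, 0, 0, 0, 0, 0, 1], [0, 0, 0, 0, 0, 0, 1], [0, 0, 0, 0, 0, 0, 1], [0, 0, 0, 0, 0, 0, 1], [0, 0, 0, 0, 0, 0, 1]],
], grip_force=40)

```text
t: 3.8
tcp_pos: [0.4321, -0.0431, 0.1462]
eef_rot: [[0.456, -0.89, 0.001], [-0.89, -0.456, -0.0], [0.0, -0.001, -1.0]]
force: [-0.7, 0.2, -0.3]
opening: 0.176
```

```bash
python3 - <<'E'
from h import *
np.set_printoptions(precision=4,suppress=True)
goal([.4315,-.0420,.285],-62.8)
E
```

```text
t 3.8 tcp [ 0.4321 -0.0431  0.1462] yaw -62.87 F [-0.675   0.2263 -0.2567] open 0.176
j [ 48.2559  15.3011 -51.6133 121.1637  15.6215  50.211  -75.3545]
row [ -0.11  -0.01 -13.88] [-0.04 -0.02 -0.07]
```

Request:
move_arm([
  [[0, 0, 0, 0, 0, 0, 1], [0, 0, 0, 0, 0, 0, 1], [0, 0, 0, 0, 0, 0, 1], [0, 0, 0, 0, 0, 0, 1], [0, 0, 0, 0, 0, 0, 1]],
])

```text
t: 4.3
tcp_pos: [0.4318, -0.0431, 0.146]
eef_rot: [[0.456, -0.89, 0.0], [-0.89, -0.456, 0.0], [0.0, -0.0, -1.0]]
force: [-0.6, -0.1, -3.2]
opening: 0.102
```

Request:
move_arm([
  [[0, 0, -0.5, 0, 0, 0, 1], [0, 0, -1.5, 0, 0, 0, 1], [0, 0, -3, 0, 0, 0, 1], [0, 0, -5, 0, 0, 0, 1], [0, 0, -7, 0, 0, 0, 1], [0, 0, -9, 0, 0, 0, 1], [0, 0, -11, 0, 0, 0, 1], [0, 0, -12.5, 0, 0, 0, 1], [0, 0, -13.4, 0, 0, 0, 1], [0, 0, -14, 0, 0, 0, 1]],
])

```text
t: 5.3
tcp_pos: [0.432, -0.043, 0.287]
eef_rot: [[0.456, -0.89, 0.001], [-0.89, -0.456, -0.001], [0.001, -0.001, -1.0]]
force: [-0.4, 0.1, -2.4]
opening: 0.106
```

```bash
python3 - <<'E'
from h import *
np.set_printoptions(precision=4,suppress=True)
goal([.4315,-.0420,.285],-62.8)
shot('scene','s3')
p=cv2.imread('pics/s3.png'); cv2.imwrite('pics/s3c.png',cv2.resize(p[150:350,230:430],None,fx=3,fy=3))
E
```

```text
t 5.3 tcp [ 0.432 -0.043  0.287] yaw -62.86 F [-0.3904  0.0673 -2.4315] open 0.106
j [ 56.3377   1.8841 -54.5824 111.3812   1.7135  67.4502 -61.7489]
row [-0.11 -0.    0.2 ] [-0.05 -0.08 -0.06]
```

View pics/s3c.png

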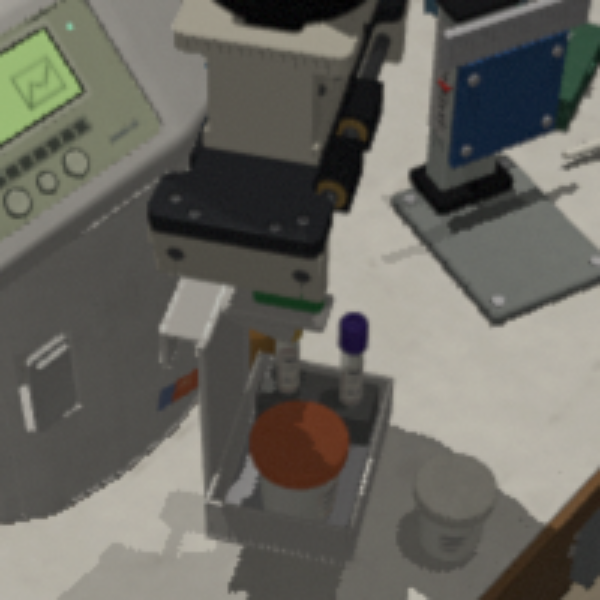

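Lifted level; the force reading suggests about 2.5–3 N. Next I go to a point in front of the bar while turning to its axes.

Request:
move_arm([
  [[0.5, 0.2, 0, 0, 0, 0.5, 1], [1.5, 0.6, 0, 0, 0, 2, 1], [3, 1.4, 0, 0, 0, 5, 1], [5, 2.4, 0, 0, 0, 8.5, 1], [7.2, 3.5, 0, 0, 0, 12, 1], [9.5, 4.6, 0, 0, 0, 15.5, 1], [11.8, 5.7, 0, 0, 0, 19, 1], [14, 6.8, 0, 0, 0, 22.5, 1], [16, 7.7, 0, 0, 0, 25.5, 1], [17.5, 8.4, 0, 0, 0, 28, 1]],
])

```text
t: 6.35
tcp_pos: [0.4371, -0.2397, 0.2873]
eef_rot: [[-0.021, -1.0, 0.002], [-1.0, 0.021, -0.001], [0.001, -0.002, -1.0]]
force: [-0.4, 1.1, -1.8]
opening: 0.107
```

```bash
python3 - <<'E'
from h import *
np.set_printoptions(precision=4,suppress=True)
goal([.440,-.363,.287],-111)
E
```

```text
t 6.35 tcp [ 0.4371 -0.2397  0.2873] yaw -91.19 F [-0.3723  1.0678 -1.8255] open 0.107
j [ 64.4475  10.2376 -43.4296 103.9572   7.536   68.6376 -72.4635]
row [12.32 -0.54  0.04] [-0.1  -0.02 19.81]
```

Request:
move_arm([
  [[1.5, -0.1, 0, 0, 0, 2.5, 1], [3.5, -0.2, 0, 0, 0, 5.5, 1], [5.5, -0.3, 0, 0, 0, 9, 1], [7.5, -0.4, 0, 0, 0, 12.5, 1], [9.5, -0.5, 0, 0, 0, 16, 1], [11, -0.5, 0, 0, 0, 18, 1], [12, -0.5, 0, 0, 0, 19.5, 1], [12.3, -0.5, 0, 0, 0, 19.8, 1], [12.3, -0.5, 0, 0, 0, 19.8, 1], [12.3, -0.5, 0, 0, 0, 19.8, 1]],
])

```text
t: 7.35
tcp_pos: [0.4399, -0.3617, 0.2875]
eef_rot: [[-0.357, -0.934, 0.002], [-0.934, 0.357, -0.0], [-0.001, -0.002, -1.0]]
force: [-0.5, -0.4, -2.4]
opening: 0.108
```

```bash
python3 - <<'E'
from h import *
np.set_printoptions(precision=4,suppress=True)
goal([.440,-.363,.287],-111)
shot('scene','s4');shot('side','d4');shot('wrist','w4')
for n in'sd':
    p=cv2.imread(f'pics/{n}4.png'); cv2.imwrite(f'pics/{n}4c.png',cv2.resize(p[80:280,310:510],None,fx=3,fy=3))
E
```

```text
t 7.35 tcp [ 0.4399 -0.3617  0.2875] yaw -110.89 F [-0.4537 -0.3929 -2.4499] open 0.108
j [ 66.0256  17.8861 -36.4828  94.8161  11.0944  70.8887 -83.6618]
row [ 0.12 -0.06  0.05] [-0.09  0.03  0.11]
```

View pics/s4c.png

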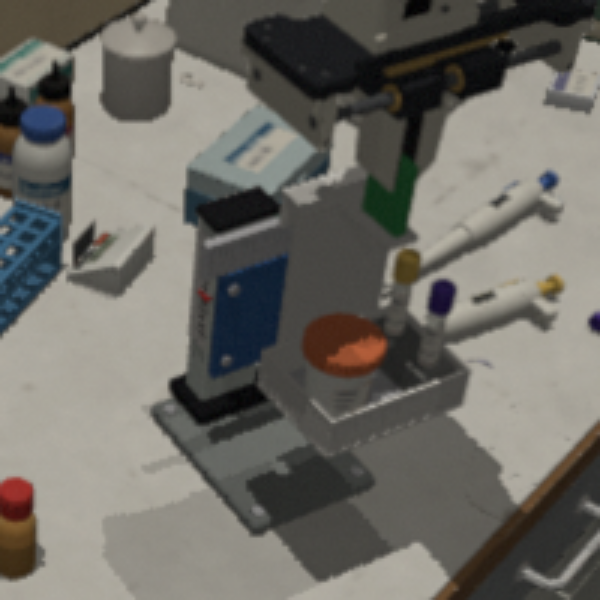

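View pics/d4c.png

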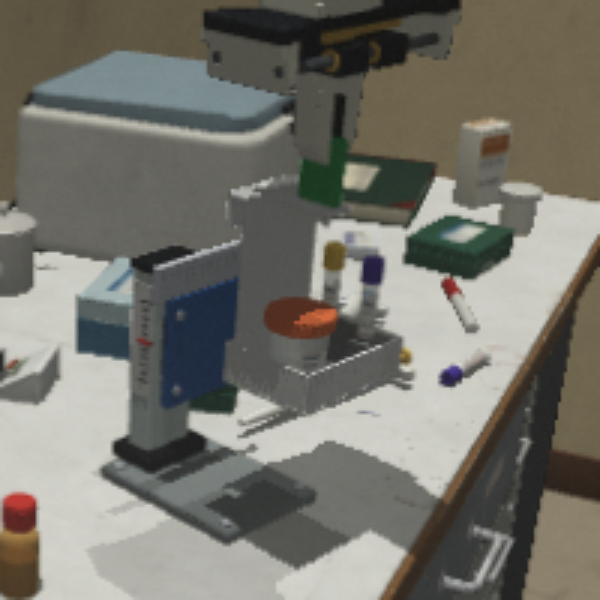

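View pics/w4.png

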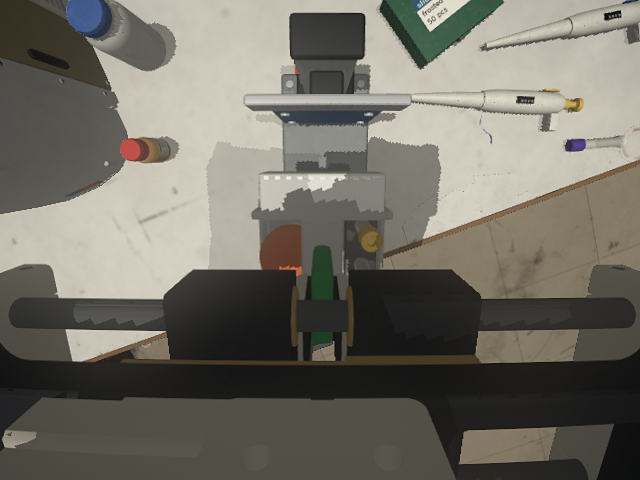

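The wrist view shows both the bar's top edge (cols 245–411, row ~99) and the hook (cols 258–386, rows 173–212). I'll measure both from this one camera, and from the fixed cameras too.

```bash
cat > m.py <<'E'
from h import *
import sys
np.set_printoptions(precision=2,suppress=True)
def comp(fn,zr,zb=.21,show=True):
    """in balance axes, mm, origin (.5384,-.4009); zr: roof top height"""
    W,p=world(fn); a=np.radians(-21); B=np.array([[np.cos(a),np.sin(a)],[-np.sin(a),np.cos(a)]])
    L=np.dstack([(W[...,:2]-[.5384,-.4009])@B.T,W[...,2]])*1000
    return L,p
if __name__=='__main__':
    for fn in sys.argv[1:]:
        L,p=comp(fn,0); s=cv2.cvtColor(p,cv2.COLOR_BGR2HSV)[...,1]
        q=L.reshape(-1,3); q=q[(abs(q[:,1])<75)&(q[:,0]>-80)&(q[:,0]<12)&(q[:,2]>195)&(q[:,2]<300)&(s.ravel()<60)]
        for lo in range(195,300,5):
            k=q[(q[:,2]>=lo)&(q[:,2]<lo+5)]
            if len(k)>15: print(fn,lo,len(k),'x',np.percentile(k[:,0],[1,25,50,75,99]),'y',np.percentile(k[:,1],[1,50,99]))
E
python3 m.py w4 s4 d4
```

```text
w4 195 167 x [-3.45 -3.22 -3.13 -2.98 -2.62] y [-60.05  -5.31  53.39]
w4 200 172 x [-3.39 -3.22 -3.1  -2.97 -2.55] y [-59.02  -5.88  54.72]
w4 205 1434 x [-3.33 -2.22  0.2   2.48  4.61] y [-61.16  -2.18  55.97]
w4 210 652 x [-2.56 -0.55  0.91  2.42  4.32] y [-59.32  -0.01  54.48]
w4 260 25 x [-69.2  -48.07 -48.04 -48.01 -47.98] y [-37.52 -23.73  32.93]
w4 265 100 x [-69.21 -48.03 -48.01 -47.99 -47.95] y [-37.53   4.93  38.52]
w4 270 18 x [-79.37 -69.28 -69.16 -69.02 -48.28] y [-37.92 -10.88  39.63]
w4 275 6542 x [-79.2  -69.43 -62.21 -55.05 -48.2 ] y [-34.6    0.6   35.86]
s4 195 127 x [-75.64 -73.69  -8.74  -3.08  -0.  ] y [-33.73  19.51  59.47]
s4 200 117 x [-76.22 -74.07 -72.54  -3.33   0.49] y [-33.96  16.04  59.29]
s4 205 135 x [-75.53 -73.19 -71.03  -2.82   2.83] y [-35.18  17.45  58.61]
s4 210 117 x [-76.11 -73.93 -72.14  -0.69   3.37] y [-33.2   20.36  56.67]
s4 215 67 x [-75.96 -74.27 -73.62 -73.   -71.29] y [-33.63   4.02  43.07]
s4 220 64 x [-76.12 -74.69 -73.87 -73.07 -71.16] y [-33.23   9.39  44.39]
s4 225 60 x [-76.24 -74.53 -73.77 -73.   -70.98] y [-28.33  13.43  43.5 
[... 1342 characters left out ...]
-76.1  -75.08 -72.65] y [-35.84   1.91  42.1 ]
d4 240 51 x [-78.59 -77.17 -76.02 -74.7  -72.5 ] y [-38.39   7.83  42.17]
d4 245 44 x [-78.59 -76.82 -75.72 -74.63 -71.38] y [-23.32  13.84  41.01]
d4 250 45 x [-78.18 -76.5  -76.02 -74.93 -51.95] y [-15.61  24.08  43.98]
d4 255 49 x [-77.99 -76.62 -75.65 -57.42 -51.38] y [-6.81 25.57 42.25]
d4 260 44 x [-77.51 -76.18 -75.24 -56.62 -51.54] y [-2.11 27.03 43.29]
d4 265 42 x [-77.81 -76.54 -75.15 -55.61 -51.1 ] y [ 6.25 27.44 42.61]
d4 270 34 x [-77.66 -76.8  -74.56 -56.44 -49.63] y [10.72 29.72 40.  ]
d4 275 77 x [-78.67 -75.56 -66.69 -60.63 -51.73] y [-24.82  24.53  42.52]
d4 280 66 x [-78.53 -71.79 -65.38 -59.05 -52.04] y [-29.75   0.19  36.9 ]
```

Wrist measurement: hook channel centre at x=-61 and bar centre at +0.6 mm; along the bar, hook at +0.5 and bar at -2. The fixed cameras agree within 1–2 mm. I'll move 6.15 cm forward and 0.25 cm along the bar, with the lip about 40 mm above it.

Request:
move_arm([
  [[0, -0.3, 0, 0, 0, 0, 1], [0.1, -0.9, 0, 0, 0, 0, 1], [0.1, -1.8, 0, 0, 0, 0, 1], [0.2, -2.8, 0, 0, 0, 0, 1], [0.2, -3.8, 0, 0, 0, 0, 1], [0.25, -4.7, 0, 0, 0, 0, 1], [0.25, -5.4, 0, 0, 0, 0, 1], [0.25, -5.9, 0, 0, 0, 0, 1], [0.25, -6.15, 0, 0, 0, 0, 1], [0.25, -6.15, 0, 0, 0, 0, 1]],
])

```text
t: 8.5
tcp_pos: [0.4966, -0.3861, 0.2876]
eef_rot: [[-0.357, -0.934, 0.002], [-0.934, 0.357, -0.0], [-0.0, -0.002, -1.0]]
force: [-0.4, -0.2, -2.4]
opening: 0.103
```

Request:
move_arm([
  [[0, 0, 0.4, 0, 0, 0, 1], [0, 0, 1.0, 0, 0, 0, 1], [0, 0, 1.8, 0, 0, 0, 1], [0, 0, 2.4, 0, 0, 0, 1], [0, 0, 2.8, 0, 0, 0, 1], [0, 0, 3.0, 0, 0, 0, 1], [0, 0, 3.0, 0, 0, 0, 1], [0, 0, 3.0, 0, 0, 0, 1]],
])

```text
t: 9.3
tcp_pos: [0.4968, -0.3863, 0.2578]
eef_rot: [[-0.357, -0.934, 0.002], [-0.934, 0.357, -0.001], [-0.0, -0.002, -1.0]]
force: [-0.2, -0.2, -2.8]
opening: 0.109
```

```bash
python3 - <<'E'
from h import *
np.set_printoptions(precision=4,suppress=True)
goal([.4964,-.3848,.287],-111)
shot('scene','s5');shot('side','d5');shot('wrist','w5')
for n in'sd':
    p=cv2.imread(f'pics/{n}5.png'); cv2.imwrite(f'pics/{n}5c.png',cv2.resize(p[100:240,340:480],None,fx=4.2,fy=4.2))
p=cv2.imread('pics/w5.png'); cv2.imwrite('pics/w5c.png',cv2.resize(p[60:270,220:420],None,fx=2.8,fy=2.8))
E
python3 m.py w5 s5 d5
```

```text
t 9.3 tcp [ 0.4968 -0.3863  0.2578] yaw -110.89 F [-0.1516 -0.2152 -2.772 ] open 0.109
j [ 61.0085  25.8336 -35.2322  88.4715  15.444   70.5028 -87.5663]
row [-0.12  0.09 -2.92] [-0.12  0.01  0.11]
w5 200 35 x [4.65 4.7  4.93 5.   5.12] y [-60.17 -47.84  54.08]
w5 205 438 x [-2.66 -1.07  1.34  3.46  4.8 ] y [-62.18 -44.8   55.81]
w5 210 199 x [-2.49 -0.46  0.97  2.27  4.23] y [-61.35 -43.97  55.48]
w5 240 17 x [-30.02 -13.13  -7.18  -7.01  -6.41] y [-40.34 -13.48  37.4 ]
w5 245 7244 x [-41.43 -11.51  -3.79   4.12  11.69] y [-36.57  -1.84  33.19]
w5 250 18 x [-27.69 -26.35 -25.88 -25.61  -1.52] y [-5.72 -1.05  3.06]
w5 280 85 x [-34.43 -33.88 -32.66 -32.49 -28.51] y [-13.72   3.26   9.54]
w5 285 115 x [-34.43 -33.79 -32.71 -32.51 -28.32] y [-13.5    3.23  10.08]
w5 290 123 x [-34.61 -33.87 -32.73 -32.52 -28.04] y [-13.09   3.42   9.86]
w5 295 117 x [-34.55 -34.01 -32.83 -32.61 -32.15] y [-12.44  -7.08   9.05]
s5 195 62 x [-67.89 -12.34 -11.23  -6.43   2.11] y [-41.15  19.7   58.75]
s5 200 81 x [-70.84 -12.45 -11.23  -4.38  -0.72] y [-58.29  25.43  58.96]
s5 205 77 x [-69.66 -12.23 -10
[... 1245 characters left out ...]
-12.79 -10.39] y [-32.13  12.64  40.1 ]
d5 220 36 x [-16.38 -14.66 -13.61 -12.11   9.18] y [-11.71  17.8   40.  ]
d5 225 45 x [-33.5  -14.61 -13.35  -9.86  11.35] y [-10.02  23.42  40.22]
d5 230 60 x [-49.83 -38.93 -14.21 -11.79  11.02] y [-11.27  19.42  39.62]
d5 235 54 x [-51.59 -36.08 -14.93 -12.65   9.13] y [-5.2  10.57 40.68]
d5 240 49 x [-58.58 -29.67 -15.25 -13.08  10.1 ] y [ 2.83 13.42 39.84]
d5 245 121 x [-67.86 -46.7  -16.18  -5.24  11.17] y [-18.93  10.    39.35]
d5 250 86 x [-66.84 -15.9   -6.04   3.35   9.9 ] y [-31.21   7.77  35.69]
d5 290 29 x [-58.76 -56.43 -55.58 -47.43 -35.68] y [-23.7   11.68  19.49]
d5 295 36 x [-58.72 -57.07 -55.59 -49.03 -38.42] y [-21.95  14.54  23.35]
```

View pics/s5c.png

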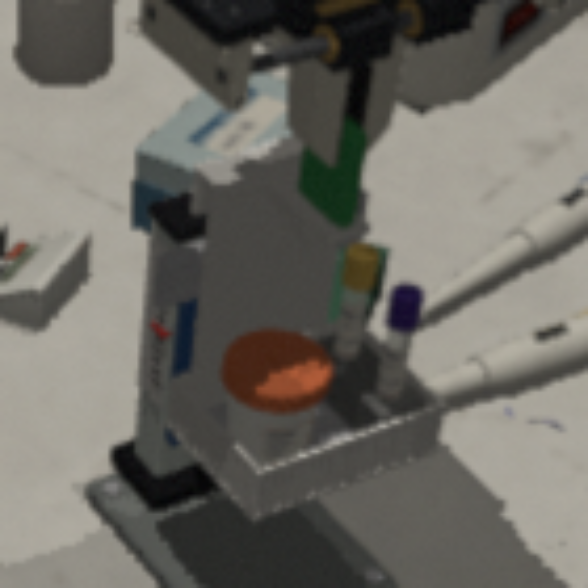

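View pics/d5c.png

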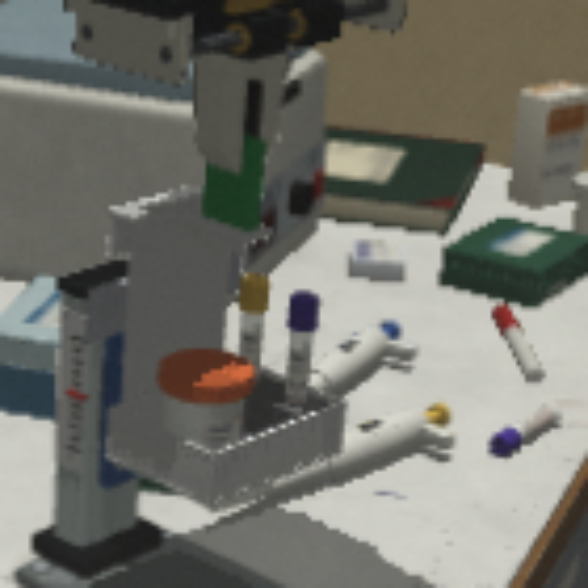

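View pics/w5c.png

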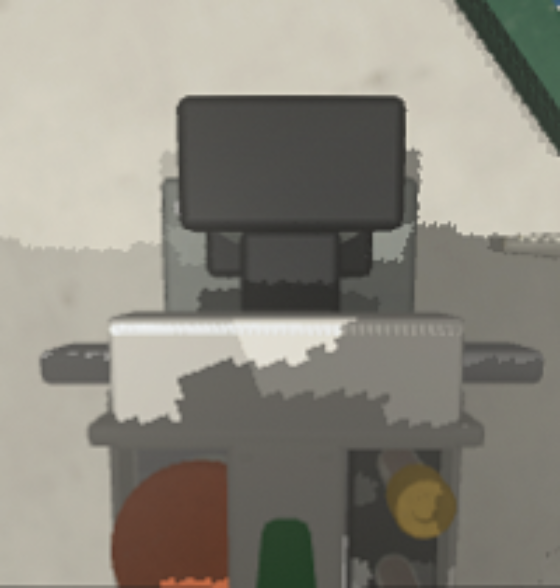

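Wrist view: the bar's ends protrude evenly on both sides of the hook (hook x ≈ -1 vs bar +0.9 mm). I nudge 1 mm forward and lower.

Request:
move_arm([
  [[0, -0.1, 0.2, 0, 0, 0, 1], [0, -0.1, 0.5, 0, 0, 0, 1], [0, -0.1, 0.8, 0, 0, 0, 1], [0, -0.1, 1.1, 0, 0, 0, 1], [0, -0.1, 1.4, 0, 0, 0, 1], [0, -0.1, 1.7, 0, 0, 0, 1], [0, -0.1, 2.0, 0, 0, 0, 1], [0, -0.1, 2.2, 0, 0, 0, 1], [0, -0.1, 2.3, 0, 0, 0, 1], [0, -0.1, 2.3, 0, 0, 0, 1]],
])

```text
t: 10.45
tcp_pos: [0.4978, -0.3866, 0.2348]
eef_rot: [[-0.357, -0.934, 0.002], [-0.934, 0.357, -0.001], [-0.0, -0.002, -1.0]]
force: [0.4, 0.3, -3.1]
opening: 0.101
```

```bash
python3 - <<'E'
from h import *
np.set_printoptions(precision=4,suppress=True)
goal([.4964,-.3848,.224],-111)
shot('side','d6');shot('wrist','w6')
p=cv2.imread(f'pics/d6.png'); cv2.imwrite(f'pics/d6c.png',cv2.resize(p[100:240,340:480],None,fx=4.2,fy=4.2))
p=cv2.imread('pics/w6.png'); cv2.imwrite('pics/w6c.png',cv2.resize(p[60:270,220:420],None,fx=2.8,fy=2.8))
E
python3 m.py w6 d6
```

```text
t 10.45 tcp [ 0.4978 -0.3866  0.2348] yaw -110.89 F [ 0.3557  0.2677 -3.1022] open 0.101
j [ 60.7066  26.9867 -34.8719  89.911   16.2141  68.1108 -88.182 ]
row [-0.12  0.19  1.08] [-0.12  0.    0.11]
w6 195 54 x [-0.66  4.62  4.69  4.92  5.03] y [-59.51  38.02  54.53]
w6 200 20 x [-6.41  4.56  4.6   5.03  5.06] y [-60.03  38.29  54.63]
w6 205 718 x [-2.85 -0.9   1.48  3.78  5.  ] y [-62.1  -40.78  56.1 ]
w6 210 294 x [-6.16 -0.82  0.75  2.16  4.06] y [-61.49 -39.38  54.94]
w6 220 4402 x [-40.64 -13.41  -4.84   3.5   11.65] y [-37.31  -2.45  34.02]
w6 225 2617 x [-39.1   -8.16  -1.41   5.7   11.71] y [-35.62  -0.19  32.54]
w6 255 61 x [-33.32 -32.83 -31.62 -31.4  -27.03] y [-13.54   2.92   8.8 ]
w6 260 110 x [-33.33 -32.6  -31.64 -31.42 -27.38] y [-13.64   3.19  10.17]
w6 265 114 x [-33.27 -32.84 -31.67 -31.41 -27.15] y [-13.24   3.08   9.92]
w6 270 122 x [-33.62 -32.95 -31.78 -31.53 -31.13] y [-12.95   3.41   9.59]
w6 275 119 x [-33.79 -33.16 -31.98 -31.61 -31.14] y [-11.75   3.15   8.39]
w6 280 106 x [-49.69 -33.15 -32.08 -31.64 -31.24] y [-11.02   3.11   7.65]
w6 285 25 x [-31.98 -
[... 522 characters left out ...]
.49   9.14] y [ 5.27 13.29 39.03]
d6 220 67 x [-66.81 -50.34 -16.6  -12.4    9.82] y [-12.27  11.53  40.29]
d6 225 161 x [-66.91 -27.21  -7.53   1.49  11.15] y [-31.2    7.71  36.49]
d6 265 18 x [-58.31 -55.59 -55.05 -50.07 -35.31] y [-17.    13.34  18.91]
d6 270 36 x [-57.07 -55.85 -54.58 -45.05 -36.33] y [-20.06  16.46  22.55]
d6 275 42 x [-58.15 -56.47 -54.33 -47.1  -34.21] y [-21.79  14.66  23.18]
d6 280 47 x [-58.36 -56.05 -54.26 -47.49 -35.01] y [-22.23   8.97  23.31]
d6 285 43 x [-58.43 -55.56 -54.01 -47.82 -36.29] y [-21.09  15.13  22.85]
d6 290 47 x [-59.13 -56.04 -54.87 -49.65 -34.43] y [-24.25  10.28  23.39]
d6 295 48 x [-58.76 -56.56 -54.55 -46.59 -34.9 ] y [-22.15  13.75  24.54]
```

View pics/w6c.png

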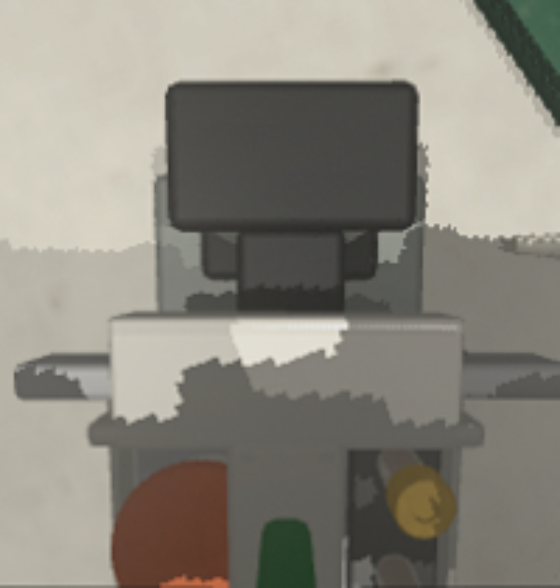

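View pics/d6c.png

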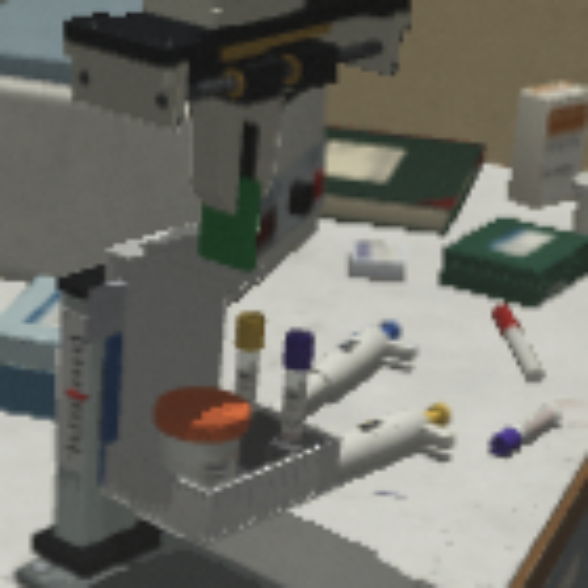

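The bar is still at 0.21 m, with the hook lip about 12 mm below its top edge behind it; no contact force. I lower slowly onto the bar.

Request:
move_arm([
  [[0, 0, 0.1, 0, 0, 0, 1], [0, 0, 0.25, 0, 0, 0, 1], [0, 0, 0.4, 0, 0, 0, 1], [0, 0, 0.55, 0, 0, 0, 1], [0, 0, 0.7, 0, 0, 0, 1], [0, 0, 0.85, 0, 0, 0, 1], [0, 0, 1.0, 0, 0, 0, 1], [0, 0, 1.15, 0, 0, 0, 1], [0, 0, 1.3, 0, 0, 0, 1], [0, 0, 1.4, 0, 0, 0, 1]],
])

```text
t: 11.55
tcp_pos: [0.498, -0.3867, 0.221]
eef_rot: [[-0.357, -0.934, 0.002], [-0.934, 0.357, -0.001], [0.0, -0.003, -1.0]]
force: [-0.4, 0.9, -2.1]
opening: 0.108
```

Request:
move_arm([
  [[0, 0, 0.1, 0, 0, 0, 1], [0, 0, 0.2, 0, 0, 0, 1], [0, 0, 0.3, 0, 0, 0, 1], [0, 0, 0.4, 0, 0, 0, 1], [0, 0, 0.4, 0, 0, 0, 1], [0, 0, 0.4, 0, 0, 0, 1], [0, 0, 0.4, 0, 0, 0, 1]],
])

```text
t: 12.25
tcp_pos: [0.498, -0.3866, 0.2171]
eef_rot: [[-0.357, -0.934, 0.002], [-0.934, 0.357, -0.001], [0.0, -0.003, -1.0]]
force: [-1.2, 1.2, -1.2]
opening: 0.104
```

```bash
cat > chk.py <<'E'
from h import *
import sys
n=sys.argv[1]
np.set_printoptions(precision=4,suppress=True)
goal([.4964,-.3848,.224],-111)
s=readout.read_state();print('wt',s['wrist_torque'])
shot('wrist','w'+n);shot('side','d'+n)
p=cv2.imread(f'pics/d{n}.png'); cv2.imwrite(f'pics/d{n}c.png',cv2.resize(p[100:240,340:480],None,fx=4.2,fy=4.2))
p=cv2.imread(f'pics/w{n}.png'); cv2.imwrite(f'pics/w{n}c.png',cv2.resize(p[60:270,220:420],None,fx=2.8,fy=2.8))
from m import comp
for f in('w'+n,'d'+n):
    L,_=comp(f,0); q=L.reshape(-1,3); b=q[(abs(q[:,0]-1)<9)&(((q[:,1]>42)&(q[:,1]<54))|((q[:,1]<-44)&(q[:,1]>-56)))&(q[:,2]>140)&(q[:,2]<230)]
    print(f,'bar z p90',np.percentile(b[:,2],[50,90,97]) if len(b) else None, 'x',np.percentile(b[b[:,2]>np.percentile(b[:,2],90)-4,0],[2,98]))
    r=q[(q[:,0]>-8)&(q[:,0]<8)&(abs(q[:,1])<30)&(q[:,2]>170)&(q[:,2]<260)]; print('  roof top z',np.median(r[:,2]),len(r), 'slope z/x', np.polyfit(r[:,0],r[:,2],1)[0] if len(r)>20 else None)
    e=q[(q[:,0]>-8)&(q[:,0]<20)&(abs(q[:,1])<30)&(q[:,2]>np.median(r[:,2])-3)&(q[:,2]<260)]; print('  roof rear x',np.percentile(e[:,0],99))
E
python3 chk.py 7
```

```text
t 12.25 tcp [ 0.498  -0.3866  0.2171] yaw -110.89 F [-1.2468  1.193  -1.2415] open 0.104
j [ 60.4887  27.8597 -34.5734  91.0413  16.8273  66.2287 -88.6616]
row [-0.11  0.21 -0.69] [-0.14 -0.01  0.11]
wt [ 0.1893  0.2044 -0.0233]
w7 bar z p90 [201.55 202.57 203.09] x [-3.3   4.82]
  roof top z 207.0613429280611 3104 slope z/x -1.226269953171419e-05
  roof rear x 14.976195542001745
d7 bar z p90 [182.56 200.43 203.37] x [-5.29  0.15]
  roof top z 209.2312859554683 56 slope z/x -0.05036879070537164
  roof rear x 12.093043902043874
```

View pics/w7c.png

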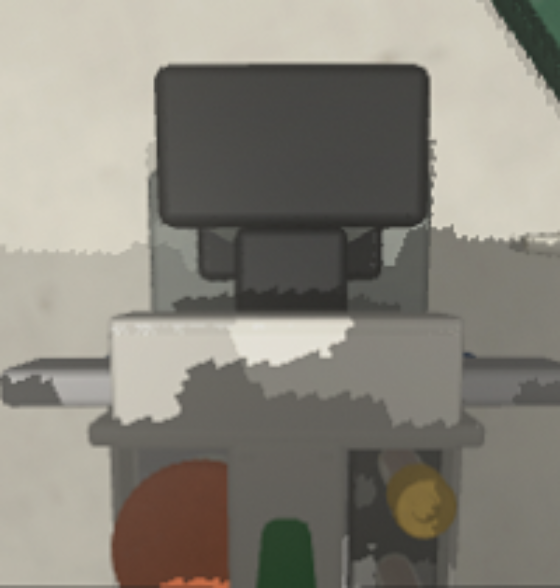

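View pics/d7c.png

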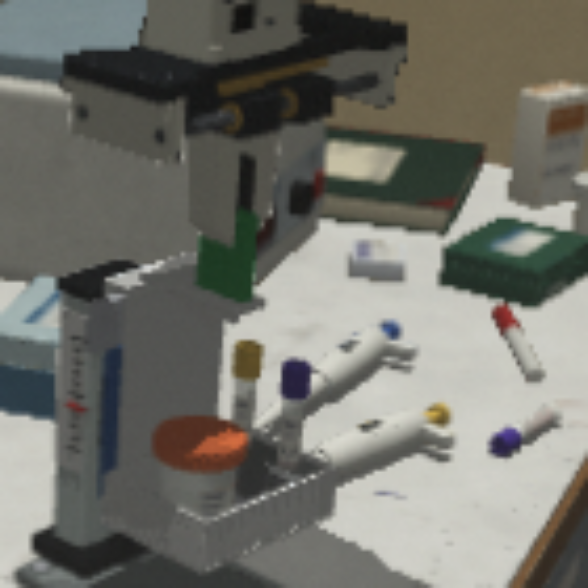

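```bash
cat > avg.py <<'E'
from h import *
np.set_printoptions(precision=2,suppress=True)
F=[];T=[];J=[]
for i in range(10):
    s=readout.read_state();F.append(s['force']);T.append(s['wrist_torque']);J.append(s['joint_torque']);grab_frame('side')
a=np.radians(-21);B=np.array([[np.cos(a),np.sin(a),0],[-np.sin(a),np.cos(a),0],[0,0,1]])
print(s['t'],s['tcp_pos'].round(4),'F bal axes',B@np.mean(F,0),'+-',np.std(F,0)/3,'T bal axes',B@np.mean(T,0),'+-',np.std(T,0)/3)
E
python3 avg.py
```

```text
12.8 [ 0.5  -0.39  0.22] F bal axes [-1.18  0.53 -1.15] +- [0.13 0.14 0.13] T bal axes [ 0.09  0.23 -0.01] +- [0.01 0.01 0.01]
```

Request:
move_arm([
  [[0, 0, 0.1, 0, 0, 0, 1], [0, 0, 0.2, 0, 0, 0, 1], [0, 0, 0.3, 0, 0, 0, 1], [0, 0, 0.3, 0, 0, 0, 1], [0, 0, 0.3, 0, 0, 0, 1], [0, 0, 0.3, 0, 0, 0, 1]],
])

```text
t: 13.45
tcp_pos: [0.498, -0.3867, 0.2141]
eef_rot: [[-0.357, -0.934, 0.002], [-0.934, 0.357, -0.001], [0.0, -0.003, -1.0]]
force: [-0.1, -0.2, -1.0]
opening: 0.109
```

```bash
python3 avg.py; python3 chk.py 8
```

```text
13.9 [ 0.5  -0.39  0.21] F bal axes [-0.59  0.41 -0.44] +- [0.15 0.14 0.17] T bal axes [ 0.06  0.08 -0.01] +- [0.01 0.01 0.  ]
t 13.95 tcp [ 0.498  -0.3867  0.2141] yaw -110.89 F [-1.0366  0.6916 -0.3572] open 0.108
j [ 60.4512  28.0167 -34.5156  91.2228  16.9381  65.905  -88.7453]
row [-0.12  0.22 -0.99] [-0.15 -0.01  0.11]
wt [ 0.0782  0.0568 -0.0516]
w8 bar z p90 [198.56 199.66 200.14] x [-3.2   4.92]
  roof top z 204.1127083739243 3085 slope z/x 0.005613543321259167
  roof rear x 15.062984401910791
d8 bar z p90 [175.68 198.28 201.38] x [-7.42 -1.07]
  roof top z 206.0347884002062 60 slope z/x 0.00032490581857320424
  roof rear x 13.299477897313732
```

Nearly all the weight is transferred (~0.45 N left; bar at ~11 mm). I'll draw the hook back so its lip meets the bar, then lean it to the free-hanging attitude before release.

Request:
move_arm([
  [[0, 0.05, 0, 0, 0, 0, 1], [0, 0.1, 0, 0, 0, 0, 1], [0, 0.15, 0, 0, 0, 0, 1], [0, 0.2, 0, 0, 0, 0, 1], [0, 0.25, 0, 0, 0, 0, 1], [0, 0.3, 0, 0, 0, 0, 1], [0, 0.3, 0, 0, 0, 0, 1], [0, 0.3, 0, 0, 0, 0, 1]],
])

```text
t: 14.85
tcp_pos: [0.4952, -0.3856, 0.214]
eef_rot: [[-0.357, -0.934, 0.002], [-0.934, 0.357, -0.001], [0.0, -0.003, -1.0]]
force: [0.8, 0.4, -0.7]
opening: 0.106
```

```bash
python3 avg.py
```

```text
15.3 [ 0.5  -0.39  0.21] F bal axes [ 1.11  0.2  -0.53] +- [0.15 0.15 0.12] T bal axes [ 0.04 -0.29  0.  ] +- [0.01 0.01 0.01]
```

Request:
move_arm([
  [[0, 0.01, 0.04, 0.5, 0, 0, 1], [0, 0.02, 0.08, 1, 0, 0, 1], [0, 0.04, 0.12, 1.5, 0, 0, 1], [0, 0.05, 0.16, 2, 0, 0, 1], [0, 0.06, 0.2, 2.5, 0, 0, 1], [0, 0.06, 0.2, 2.5, 0, 0, 1], [0, 0.06, 0.2, 2.5, 0, 0, 1]],
])

```text
t: 16.05
tcp_pos: [0.4938, -0.3852, 0.2117]
eef_rot: [[-0.357, -0.933, 0.042], [-0.934, 0.356, -0.016], [0.0, -0.045, -0.999]]
force: [-2.1, 1.8, -0.1]
opening: 0.104
```

```bash
python3 avg.py; python3 chk.py 9
```

```text
16.5 [ 0.49 -0.39  0.21] F bal axes [-2.38 -0.06 -0.41] +- [0.19 0.18 0.14] T bal axes [0.02 0.76 0.02] +- [0.01 0.04 0.01]
t 16.55 tcp [ 0.4944 -0.3853  0.2118] yaw -110.89 F [-2.9353  1.3472 -0.5116] open 0.103
j [ 62.0917  26.1973 -35.066   94.2801  16.1984  62.1014 -88.0792]
row [-0.12 -0.23 -1.21] [-2.6  -0.    0.11]
wt [0.3784 0.8505 0.0109]
w9 bar z p90 [198.15 199.06 199.47] x [-3.04  4.5 ]
  roof top z 203.5457123812146 3147 slope z/x 0.04161500436407367
  roof rear x 11.015206684806573
d9 bar z p90 [179.05 198.71 199.86] x [-7.68  0.51]
  roof top z 205.63003993923073 63 slope z/x 0.0010950683618351793
  roof rear x 8.67252872988478
```

Request:
move_arm([
  [[0, 0.03, 0.02, 0, 0, 0, 1], [0, 0.06, 0.05, 0.2, 0, 0, 1], [0, 0.09, 0.08, 0.4, 0, 0, 1], [0, 0.12, 0.1, 0.5, 0, 0, 1], [0, 0.12, 0.12, 0.5, 0, 0, 1], [0, 0.12, 0.12, 0.5, 0, 0, 1], [0, 0.12, 0.12, 0.5, 0, 0, 1]],
])

```text
t: 17.35
tcp_pos: [0.4934, -0.3849, 0.2106]
eef_rot: [[-0.357, -0.933, 0.051], [-0.934, 0.356, -0.019], [0.0, -0.054, -0.999]]
force: [-2.2, -0.1, 0.6]
opening: 0.104
```

```bash
python3 avg.py; python3 chk.py 10
```

```text
17.8 [ 0.49 -0.38  0.21] F bal axes [-1.79 -0.14 -0.24] +- [0.22 0.14 0.14] T bal axes [-0.01  0.7   0.06] +- [0.01 0.01 0.01]
t 17.85 tcp [ 0.4934 -0.385   0.2106] yaw -110.9 F [-1.513   0.9661 -0.1634] open 0.104
j [ 62.4465  25.8399 -35.1707  94.9888  16.0504  61.216  -87.9397]
row [-0.12 -0.35 -1.32] [-3.11  0.    0.1 ]
wt [0.3004 0.6999 0.0428]
w10 bar z p90 [197.37 198.24 198.62] x [-2.82  4.65]
  roof top z 202.81185173085947 3164 slope z/x 0.05184036975051346
  roof rear x 9.985559268783968
d10 bar z p90 [178.92 198.1  200.1 ] x [-7.61 -0.28]
  roof top z 204.59704066207922 67 slope z/x 0.02572500767713972
  roof rear x 8.175341742793853
```

Request:
move_arm([
  [[0, 0.03, 0.02, 0, 0, 0, 1], [0, 0.06, 0.04, 0, 0, 0, 1], [0, 0.08, 0.06, 0, 0, 0, 1], [0, 0.08, 0.08, 0, 0, 0, 1], [0, 0.08, 0.08, 0, 0, 0, 1]],
])

```text
t: 18.45
tcp_pos: [0.4929, -0.3847, 0.2099]
eef_rot: [[-0.357, -0.933, 0.051], [-0.934, 0.356, -0.02], [0.0, -0.055, -0.998]]
force: [-1.0, 0.3, -0.6]
opening: 0.107
```

```bash
python3 avg.py; python3 chk.py 11
```

```text
18.9 [ 0.49 -0.38  0.21] F bal axes [-0.64  0.06 -0.2 ] +- [0.25 0.2  0.13] T bal axes [-0.01  0.3   0.04] +- [0.01 0.01 0.01]
t 18.95 tcp [ 0.4928 -0.3847  0.2098] yaw -110.9 F [-0.2503  0.1147 -0.0589] open 0.105
j [ 62.4895  25.8112 -35.1726  95.1376  16.0523  61.0821 -87.9331]
row [-0.12 -0.42 -1.39] [-3.13 -0.    0.1 ]
wt [0.07   0.2825 0.0098]
w11 bar z p90 [196.78 197.76 198.06] x [-2.9   4.56]
  roof top z 202.2117036331059 3154 slope z/x 0.05408677543497671
  roof rear x 9.869049128015504
d11 bar z p90 [179.32 195.53 198.91] x [-5.91  0.45]
  roof top z 204.18569131576763 60 slope z/x 0.0036870248900112744
  roof rear x 9.477389190842032
```

View pics/d11c.png

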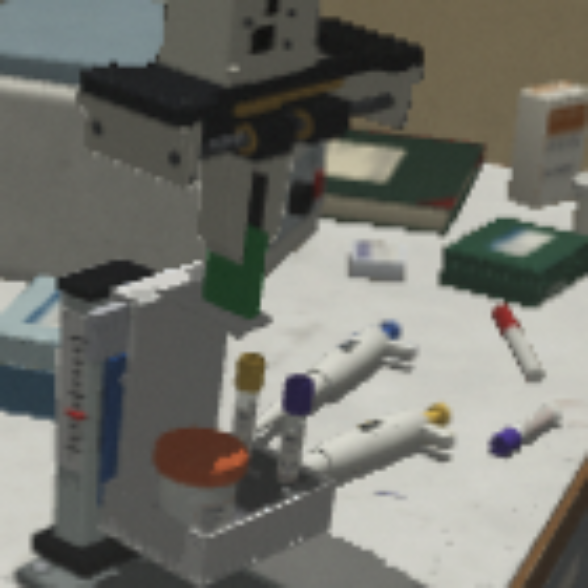

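Nearly neutral now (0.2 N vertical). I lower a last 0.5 mm, ease the grip, and then open.

Request:
move_arm([
  [[0, 0.01, 0.03, 0, 0, 0, 1], [0, 0.02, 0.06, 0, 0, 0, 1], [0, 0.02, 0.06, 0, 0, 0, 1], [0, 0.02, 0.06, 0, 0, 0, 1]],
])

```text
t: 19.45
tcp_pos: [0.4926, -0.3846, 0.2092]
eef_rot: [[-0.357, -0.933, 0.051], [-0.934, 0.356, -0.02], [0.0, -0.055, -0.999]]
force: [-1.0, -0.2, -0.3]
opening: 0.104
```

Request:
move_arm([
  [[0, 0, 0, 0, 0, 0, 1], [0, 0, 0, 0, 0, 0, 1], [0, 0, 0, 0, 0, 0, 1], [0, 0, 0, 0, 0, 0, 1], [0, 0, 0, 0, 0, 0, 1]],
], grip_force=12)

```text
t: 19.95
tcp_pos: [0.4926, -0.3846, 0.2092]
eef_rot: [[-0.357, -0.933, 0.051], [-0.934, 0.356, -0.02], [0.0, -0.055, -0.999]]
force: [-0.6, 0.5, -0.4]
opening: 0.111
```

Request:
move_arm([
  [[0, 0, 0, 0, 0, 0, 1], [0, 0, 0, 0, 0, 0, 1], [0, 0, 0, 0, 0, 0, 1], [0, 0, 0, 0, 0, 0, 1], [0, 0, 0, 0, 0, 0, 1], [0, 0, 0, 0, 0, 0, 1]],
], grip_force=3)

```text
t: 20.55
tcp_pos: [0.4926, -0.3847, 0.2093]
eef_rot: [[-0.357, -0.933, 0.051], [-0.934, 0.356, -0.02], [0.0, -0.055, -0.999]]
force: [-0.8, 0.1, -0.4]
opening: 0.108
```

```bash
python3 avg.py; python3 chk.py 12
```

```text
21.0 [ 0.49 -0.38  0.21] F bal axes [-0.52 -0.27 -0.04] +- [0.13 0.18 0.15] T bal axes [0.03 0.22 0.02] +- [0.01 0.01 0.01]
t 21.05 tcp [ 0.4926 -0.3847  0.2092] yaw -110.89 F [-0.799  -0.4233  0.3228] open 0.109
j [ 62.4913  25.8272 -35.1624  95.2001  16.0708  61.0071 -87.9425]
row [-0.12 -0.44 -1.46] [-3.13 -0.    0.11]
wt [ 0.083   0.178  -0.0232]
w12 bar z p90 [196.26 197.18 197.54] x [-3.05  4.96]
  roof top z 201.6443073288612 3154 slope z/x 0.048842957514655214
  roof rear x 9.721821713450069
d12 bar z p90 [178.32 196.79 198.22] x [-7.33 -0.46]
  roof top z 203.75190606470144 57 slope z/x 0.029009928833812856
  roof rear x 8.010267028194631
```

Vertical force ≈ 0. Opening slowly.

Request:
move_arm([
  [[0, 0, 0, 0, 0, 0, 0.75], [0, 0, 0, 0, 0, 0, 0.7], [0, 0, 0, 0, 0, 0, 0.6], [0, 0, 0, 0, 0, 0, 0.5], [0, 0, 0, 0, 0, 0, 0.3], [0, 0, 0, 0, 0, 0, 0.1], [0, 0, 0, 0, 0, 0, 0], [0, 0, 0, 0, 0, 0, 0]],
])

```text
t: 21.95
tcp_pos: [0.4926, -0.3847, 0.2092]
eef_rot: [[-0.357, -0.933, 0.051], [-0.934, 0.356, -0.02], [0.0, -0.055, -0.999]]
force: [-0.4, 0.1, 0.1]
opening: 0.494
```

```bash
python3 avg.py; python3 chk.py 13
```

```text
22.4 [ 0.49 -0.38  0.21] F bal axes [ 0.09 -0.19  0.1 ] +- [0.15 0.14 0.2 ] T bal axes [ 0.05  0.1  -0.  ] +- [0.01 0.01 0.01]
t 22.45 tcp [ 0.4926 -0.3846  0.2092] yaw -110.89 F [-0.9165  0.1798  0.3387] open 0.5
j [ 62.4916  25.8274 -35.1645  95.1994  16.0694  61.0056 -87.9444]
row [-0.12 -0.44 -1.45] [-3.13  0.    0.11]
wt [0.1109 0.1061 0.0074]
w13 bar z p90 [196.09 196.95 197.5 ] x [-3.08  4.95]
  roof top z 201.46423746486892 3146 slope z/x 0.05093787815831907
  roof rear x 9.738406138355414
d13 bar z p90 [178.91 197.11 197.62] x [-6.59  1.69]
  roof top z 203.38559200941228 62 slope z/x 0.08372004775806498
  roof rear x 8.238187136543333
```

View pics/w13.png

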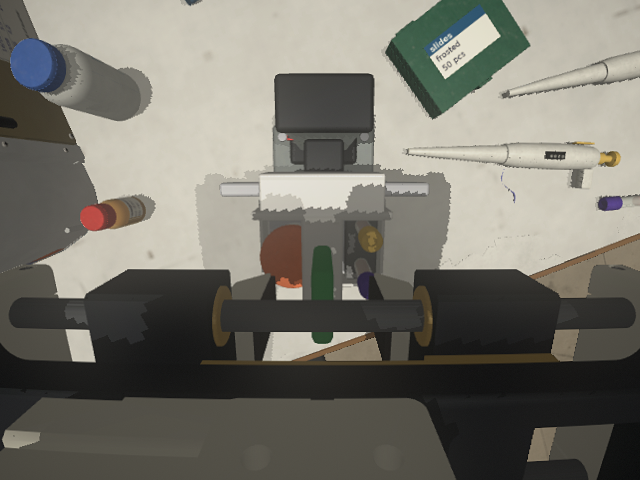

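Released: the fin stands free between the fingers (col 322), and the bar moved only ~0.2 mm. Retracting upward.

Request:
move_arm([
  [[0, 0, -0.5, 0, 0, 0, 0], [0, 0, -1.5, 0, 0, 0, 0], [0, 0, -3, 0, 0, 0, 0], [0, 0, -5, 0, 0, 0, 0], [0, 0, -7, 0, 0, 0, 0], [0, 0, -9, 0, 0, 0, 0], [0, 0, -11, 0, 0, 0, 0], [0, 0, -13, 0, 0, 0, 0], [0, 0, -14, 0, 0, 0, 0], [0, 0, -14, 0, 0, 0, 0]],
])

```text
t: 23.55
tcp_pos: [0.4864, -0.3823, 0.3517]
eef_rot: [[-0.357, -0.933, 0.054], [-0.934, 0.356, -0.022], [0.002, -0.059, -0.998]]
force: [-0.8, 0.4, -0.1]
opening: 0.499
```

```bash
python3 chk.py 14; python3 - <<'E'
from h import *
shot('scene','s14'); 
import time
for i in range(8): grab_frame('side')
shot('wrist','w15')
a=cv2.imread('pics/w14.png').astype(int);b=cv2.imread('pics/w15.png').astype(int)
print('diff',np.abs(a-b).max(),np.abs(a-b).mean())
from m import comp
for f in('w14','w15','s14'):
    L,_=comp(f,0);q=L.reshape(-1,3)
    r=q[(q[:,0]>-9)&(q[:,0]<7)&(abs(q[:,1])<45)&(q[:,2]>199)&(q[:,2]<212)]; print(f,np.percentile(r,[1,50,99],axis=0).round(1).tolist(),np.polyfit(r[:,0],r[:,2],1)[0])
E
```

```text
t 23.55 tcp [ 0.4864 -0.3823  0.3517] yaw -110.89 F [-0.7914  0.4063 -0.0934] open 0.499
j [ 64.4641  19.0743 -37.1674  85.3756  11.3314  76.0843 -84.1458]
row [-0.14 -0.27 12.81] [-3.36 -0.09  0.11]
wt [0.0896 0.0677 0.0485]
w14 bar z p90 [196.12 197.21 197.83] x [-2.7  4.2]
  roof top z 201.5020811739007 1060 slope z/x 0.06345586883271738
  roof rear x 9.645207526390994
d14 bar z p90 [176.87 195.65 197.75] x [-6.72  2.46]
  roof top z 203.46619131000492 63 slope z/x 0.048221569622841354
  roof rear x 7.803852981367599
diff 186 4.422188585069445
w14 [[-8.4, -35.7, 199.6], [-0.8, -1.2, 201.4], [6.8, 33.3, 203.3]] 0.05887425101204007
w15 [[-8.2, -35.9, 199.6], [-0.7, -1.8, 201.4], [6.8, 33.2, 203.4]] 0.0576905227828754
s14 [[-8.7, -24.0, 199.2], [-0.5, 8.8, 202.3], [6.8, 36.6, 205.6]] 0.05387913730238168
```

View pics/s14.png

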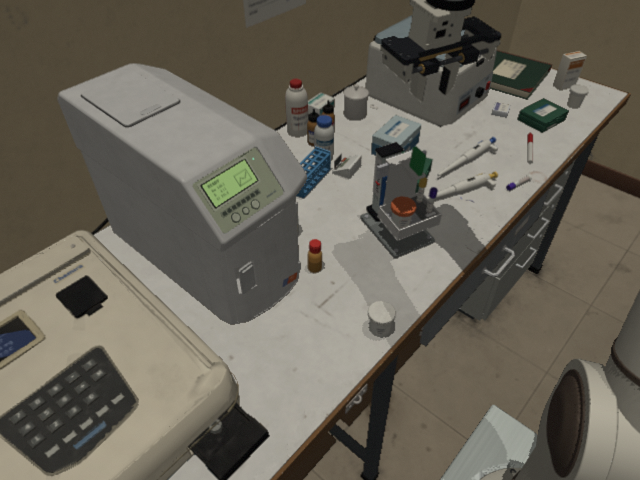

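View pics/w14c.png

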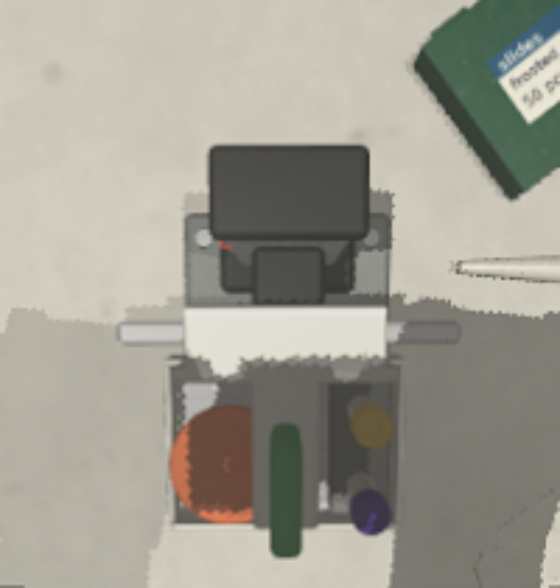

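The carrier hangs centred on the bar, leaning 0.058 rad and unchanged over about 0.5 s. Cup (381,318) and red-cap bottle (315,256) are at their original pixels.

```bash
python3 -c "
from station import workorder; print(workorder.hand_in())"
```

```text
the job is handed in; nothing more can be done
None
```

I gripped the carrier by its green fin, lifted it and turned it to the bar's axes, then lowered the hook over the bar at about 1–1.5 cm/s. I drew the lip back and leaned the carrier until it matched its free-hanging pose. I eased the grip once the vertical force read about 0 N, opened the fingers, withdrew about 14 cm upward and handed the job in. `hand_in()` gives no verdict, so these are my own checks.

- **Bar:** about 13 mm down, and it moved only about 0.2 mm when I let go. It stayed far from the bottom stop.
- **Hook:** the roof sat on the bar, with the hook within about 2 mm of the middle along its length. I estimate it rests about 4 mm forward of the bar's centre, where the lip meets the bar.
- **Carrier:** it leaned about 0.058 rad, with no change between two pictures about 0.5 s apart.
- **Forces:** the tool force stayed within about 4 N whenever I read it.
- **Bystanders:** the white cup and red-cap bottle were at the same pixels as at the start. The buffer bottle looked unmoved in the scene view, but I did not measure it.

**Disagreements:**
- The cameras disagreed with one another by 2–4 mm in places. I worked from measurements of the hook and bar taken within a single image.
- The side camera's reading of the lean was noisy, so I used the wrist and scene cameras for that.

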